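# Load the bench parts dryer and set its thermostat

### The job

Dry the washed parts: release the dryer's lid with its T-handle latch, open the lid, and stand every washed part from the black mat (the steel pump barrels and aluminium valve blocks) upright on the chamber floor with no part touching another. Then shut the lid fully and latch it again, and after that set the thermostat dial to 80, the long mark with the triangle on its scale. Leave everything else on the bench as it is.

Things in the scene. Friction and masses are not known exactly. Their poses are not given: they have to be found in the camera images.
- dryer: the dryer: white metal bench box, 220 mm (its x) by 292 mm (its y), 125 mm high without the lid, with a grey control panel in front (x -110 to -210 mm) sloping from 118 down to 72 mm. Origin: under the chamber's centre, on the bench. -x: operator's side (here about the world's +y); +x: hinge side; +y: to the left of an operator who faces it; z up.
- chamber (a point): centre of the chamber floor, 40 mm above the bench, axes of the dryer. Inside: 188 mm along x, 260 mm along y, 85 mm from floor to open rim; walls 16 mm thick. At the front wall's rim a 3 mm thick steel lip (the latch's catch) reaches 12 mm into the opening.
- lid (a joint): angle of the lid, rad: 0 shut, 1.8 fully open. White, windowed, 220 by 292 mm, 14 mm thick; a stiff hinge keeps it where it is left (about 8 N at the T-handle to lift it, 2 to 5 N to push it shut). Its latch's cam goes under the lip: the lid opens, and shuts fully, only while the latch is past about 1.1 rad.
- lid_hinge (a point): middle of the hinge line, on the dryer's back rim (125 mm up). Axes turn with the lid: y along the hinge line, the lid lies along -x from here, z out of its outer face. The lid opens by turning about +y.
- latch (a joint): angle of the quarter-turn cam latch on the lid, rad: 0 locked (bar front-to-back, square to the hinge line), 1.57 released (bar parallel to the hinge line). Grows counter-clockwise seen from above; stops at 0 and 1.57; takes about 0.1 N m and stays where it is left.
- latch_grip (a point): middle of the latch's T-handle, by which the lid is also lifted: round black bar 15 mm thick, 87 mm long, 38 mm above the lid's outer face on a 12 mm stem at its middle, so that fingers fit beneath and the bar can be pinched beside the stem. 175 mm from the hinge line, 45 mm from the lid's front edge, half-way along it. Axes: x along the bar (the dryer's x when locked), z out of the lid, the turning axis.
- dial (a joint): angle of the thermostat dial, rad: 0 at scale 0, grows clockwise seen from above, 4.712 at scale 120; scale 80 is 3.142. Ticks every 5 (0.196 rad), every fourth long (0, 20 .. 120). 0 is at the operator's lower left; 80, the only mark with a triangle outside it, at the upper right. Takes 0.05 N m, stays where it is left.
- dial_grip (a point): middle of the dial's grip: black bar 46 mm long, 14 mm thick, 26 mm high on a round skirt 50 mm wide (skirt's top 13 mm below this point, bar's top 13 mm above). Axes: x along the bar to its pointing end (white line); z the turning axis, out of the panel, which slopes 0.45 rad towards the operator.
- pump1_center (a point): washed hydraulic pump barrel: plain zinc-grey steel cylinder 47 mm in diameter and 56 mm tall with a small brass nipple (12 mm wide, 11 mm high) on top; 0.25 to 0.5 kg. Origin of this point: on its axis, half-way up. Its z axis points up when it stands upright. Stands upright on the mat at the start; in some runs this part is absent.
- pump2_center (a point): washed hydraulic pump barrel: plain zinc-grey steel cylinder 47 mm in diameter and 56 mm tall with a small brass nipple (12 mm wide, 11 mm high) on top; 0.25 to 0.5 kg. Origin of this point: on its axis, half-way up. Its z axis points up when it stands upright. Stands upright on the mat at the start; in some runs this part is absent.
- block1_center (a point): washed valve manifold block: bare aluminium, 50 mm along its own x, 42 mm along its own y, 54 mm tall, with dark port circles; 0.2 to 0.4 kg. Origin of this point: on its axis, half-way up. Its z axis points up when it stands upright. Stands upright on the mat at the start; in some runs this part is absent.
- block2_center (a point): washed valve manifold block: bare aluminium, 50 mm along its own x, 42 mm along its own y, 54 mm tall, with dark port circles; 0.2 to 0.4 kg. Origin of this point: on its axis, half-way up. Its z axis points up when it stands upright. Stands upright on the mat at the start; in some runs this part is absent.
- mat: black ribbed rubber drip mat, 300 mm by 260 mm, 4 mm thick, fixed on the bench; origin at the centre of its underside. The washed parts stand on it; the wash brush that lies on it stays there.
- brush: wash brush with a wooden handle, lying at the mat's far end, 190 mm long along its own x, 20 mm high; to be left alone
- wrench: steel spanner, 190 mm, lying on the bench; to be left alone
- screwdriver: screwdriver, 190 mm, lying on the bench; to be left alone
- oil_bottle: white bottle, 64 mm diameter, 190 mm tall; to be left alone
- plug_jar: glass jar with steel lid, 68 mm diameter, 85 mm tall; to be left alone
- mug: white mug, 80 mm diameter, 90 mm tall; to be left alone
- tape: roll of grey tape lying flat, 90 mm diameter, 25 mm high; to be left alone
- coupling: unwashed hexagonal steel coupling with a brass spigot, 36 mm wide, 46 mm tall, standing on the bench off the mat; not one of the parts to dry, to be left alone

How it is judged:
On the way, in this order (a step that is already met when the one before it is completed fails the run):
1. the latch is released and the lid opened well up (past about 70 degrees) (value of joint lid above 1.2 rad), for 0.2 s.
2. every washed part stands upright on the chamber floor, let go, at rest, none touching another (x of pump1_center in the frame of chamber between -0.085 and 0.085 m and y of pump1_center in the frame of chamber between -0.12 and 0.12 m and z of pump1_center in the frame of chamber between 0.02 and 0.036 m and angle between each of pump1_center, pump2_center, block1_center, block2_center's own z axis and vertical below 0.15 rad and x of pump2_center in the frame of chamber between -0.085 and 0.085 m and y of pump2_center in the frame of chamber between -0.12 and 0.12 m and z of pump2_center in the frame of chamber between 0.02 and 0.036 m and x of block1_center in the frame of chamber between -0.085 and 0.085 m and y of block1_center in the frame of chamber between -0.12 and 0.12 m and z of block1_center in the frame of chamber between 0.02 and 0.036 m and x of block2_center in the frame of chamber between -0.085 and 0.085 m and y of block2_center in the frame of chamber between -0.12 and 0.12 m and z of block2_center in the frame of chamber between 0.02 and 0.036 m and contact force between pump1 and pump2 below 0.05 N and contact force between each of pump1, pump2 and block1 below 0.05 N and contact force between each of pump1, pump2, block1 and block2 below 0.05 N and contact force between each of pump1, pump2, block1, block2 and the fingers below 0.05 N and linear speed of each of pump1, pump2, block1, block2 below 0.03 m/s), for 0.3 s.
3. the lid is fully shut and latched (value of joint lid below 0.035 rad and value of joint latch below 0.3 rad), for 0.2 s.
4. the thermostat dial stands at 80 (value of joint dial between 3.002 and 3.282 rad), for 0.3 s.
At the end, for the whole second after the job is handed in: Every washed part present stands upright (within 0.15 rad) on the chamber floor; the lid is fully shut (below 0.035 rad), the latch locked (below 0.3 rad from its locked stop) and the thermostat dial at 80 within 0.14 rad (about 3.5 degrees of temperature), at rest (all of step 3 and all of step 4 and x of pump1_center in the frame of chamber between -0.085 and 0.085 m and y of pump1_center in the frame of chamber between -0.12 and 0.12 m and z of pump1_center in the frame of chamber between 0.02 and 0.036 m and angle between each of pump1_center, pump2_center, block1_center, block2_center's own z axis and vertical below 0.15 rad and x of pump2_center in the frame of chamber between -0.085 and 0.085 m and y of pump2_center in the frame of chamber between -0.12 and 0.12 m and z of pump2_center in the frame of chamber between 0.02 and 0.036 m and x of block1_center in the frame of chamber between -0.085 and 0.085 m and y of block1_center in the frame of chamber between -0.12 and 0.12 m and z of block1_center in the frame of chamber between 0.02 and 0.036 m and x of block2_center in the frame of chamber between -0.085 and 0.085 m and y of block2_center in the frame of chamber between -0.12 and 0.12 m and z of block2_center in the frame of chamber between 0.02 and 0.036 m and linear speed of each of pump1, pump2, block1, block2 below 0.03 m/s and velocity of joint dial between -0.05 and 0.05 rad/s); the robot touches nothing.
It fails at once if a bystander is shoved about (moved more than 40 mm) or knocked over (distance of any of brush, wrench, screwdriver, oil_bottle, plug_jar, mug, tape, coupling from where it was at the start of the episode above 0.04 m or angle between any of oil_bottle, plug_jar, mug, coupling's own z axis and vertical above 0.6 rad).
Of pump1, pump2, block1, block2 only 2 to 4 are there at a start; the rules pass over those that are not, and their reading is None.
At some moment in a run one of pump1, pump2, block1, block2 may be knocked a few centimetres aside while the robot is not near it.
It also fails if it takes over 210 s, if anything falls off the work surface, if the arm or the gripper's body presses on something with over 40 N, if the wrist force passes 120 N, or if a joint passes its speed limit or range.

### The arm

A 6-joint arm with a two-finger parallel gripper is mounted at the origin on the work surface. World frame = base frame: x ahead of the robot, y to its left, z up, the work surface at z = 0. Lengths are in m, angles in rad, forces in N, time in s.
With the tool pointing down it reaches from about 0.3 to 0.75 m from the base axis. Payload 8.5 kg.
Tool frame: the origin (TCP) lies midway between the tips of the shut fingers; the grasp point (between the pads) lies 19 mm behind it; z points along the fingers, y is the direction in which the jaws open and shut (so a half turn about z gives the same grasp; the last joint's range is limited). The gripper opens to 88 mm and grips with 3 to 60 N. Pads are 18 mm wide; open, the fingers measure 123 mm over their backs; the gripper's body (75 mm by 187 mm) begins 45 mm behind the grasp point.
Start: joints at [-1.398, 0.381, 1.297, -0, 1.464, -0.215], TCP at [0.208, -0.509, 0.239] pointing down, gripper open.
Joint ranges: [-3.11, 3.11], [-0.89, 2.33], [0.22, 2.48], [-1.42, 4.56], [0.17, 2.85], [-2.88, 2.88]. Speed limits (rad/s): [2.39, 2.39, 3.14, 3.14, 3.14, 3.14].

### API

Orientations are given as a unit quaternion [x, y, z, w].
In Python, from station import ctrl, eyes gives the robot as it stands.
- The arm moves only by the tool drive_tool, never from a script. Its argument "moves" is a list of rows, each an object with "jaw": the finger opening in cm, from 0 to 8.81; "slide": the shift along the tool's x, y, z in cm, a list of three; "spin": the turn about the tool's z in rad. In form: [{"jaw": jaw, "slide": [tx, ty, tz], "spin": spin}, ...]. A call has 1 to 20 rows; each row is the pose to reach, as a shift and turn from the pose commanded when the call began, along the tool's axes at that moment; what a row does not reach only later rows make up. A row lasts 1/10 s, in which the tool goes at most 50 mm and 8.59 degrees, less where a joint would pass 70% of its speed; a pose out of reach is approached as far as the arm can. A call with a gripper value outside its range is refused whole. The fingers move at their own pace and stop on an object; "grip_force" is the grip in N (left out, the last holds). Time passes only in rows, so rows that repeat a pose let the fingers close. It gives the time, the measured TCP pose, the force and the opening at its end, in the units of the state.
- ctrl.sense(): the state, without advancing time (a new reading comes with each control period).
- eyes.snapshot(name): name is "scene" or "top"; returns a dict with "color" (384x512x3 uint8, red, green, blue), "fx", "fy", "cx", "cy" (pixels), "k1" (the pictures are not rectified: a ray, as slopes to the right and down, at radius r is drawn at 1 + k1 r^2 times it, then the intrinsics apply), "origin" and "rotation" of the camera in the world. Camera axes: x right, y up, looking along -z (the intrinsics and any distortion apply to the point x, -y, -z); pixel columns grow to the right and rows downward; lengths in m; the calibration is good to about 2 mm. A picture is of the moment at which its call begins. There is no depth.
- ctrl.finish_job(): hands the job in, once; it reports no verdict.
The state is a dict: "time_s": time; "joint_positions": joint angles; "joint_vel": joint speeds; "tau": joint torques, N m; "ee_pos": TCP position; "orientation": TCP orientation; "contact_force": force on the tool from outside, world axes, zero at the start; "moment": the same for the moment, N m; "finger_gap": opening from 0.0 (shut) to 1.0 (fully open).
Only numpy, scipy, OpenCV 4.12 (cv2) and the standard library are available. Lean on these libraries where they do the work, as an engineer would, in place of code of your own. Each camera call takes 0.05 s, during which the arm holds its last target. There are 200 camera calls.

## Working session

There is one attempt and no reset: what is moved stays moved. The work goes in short steps, Python scripts to look and compute and a tool call to move; the robot and the scene stay as the last step left them, time stands still between calls to the robot, and variables do not carry over. Pictures are saved under pics/ and viewed, about 12 in all and at most 16, crops included, and the job is handed in when it is done.

Besides the shell and the picture viewer there is one more tool, called after "Emit:" as name(argument=value, ...) on one line, values as JSON. drive_tool: Moves the arm, as the interface text tells. Its arguments: {"type":"object","properties":{"moves":{"type":"array"},"grip_force":{"type":"number"}},"required":["moves"]}

```bash
ls; mkdir -p pics; cat > h.py <<'E'
import numpy as np, cv2
from station import ctrl, eyes
from scipy.spatial.transform import Rotation as R
def snap(name,fn=None):
    s=eyes.snapshot(name)
    if fn: cv2.imwrite('pics/'+fn,s['color'][:,:,::-1])
    return s
def Rm(s):
    r=np.array(s['rotation'],float)
    return r if r.shape==(3,3) else R.from_quat(r).as_matrix()
def proj(s,P):
    p=(np.atleast_2d(P)-np.array(s['origin']))@Rm(s)
    x=p[:,0]/-p[:,2]; y=-p[:,1]/-p[:,2]; f=1+s['k1']*(x*x+y*y)
    return np.c_[s['cx']+s['fx']*x*f, s['cy']+s['fy']*y*f]
def ray(s,u,v):
    K=np.array([[s['fx'],0,s['cx']],[0,s['fy'],s['cy']],[0,0,1.]])
    x,y=cv2.undistortPoints(np.array([[[u,v]]],float),K,np.array([s['k1'],0,0,0.]))[0,0]
    return np.array(s['origin']), Rm(s)@np.array([x,-y,-1.])
def at(s,u,v,z):
    o,d=ray(s,u,v); return o+d*(z-o[2])/d[2]
E
python3 - <<'E'
from h import *
a=snap('scene','s0.png');b=snap('top','t0.png')
for s in(a,b): print(s['origin'],s['rotation'],s['fx'],s['cx'],s['cy'],s['k1'])
print(ctrl.sense())
im=np.hstack([a['color'],b['color']])[:,:,::-1]
E
```

```text
pics
[1.51155947 0.24808174 0.78189263] [0.29221914 0.38804959 0.69693357 0.52755009] 373.3803758552778 257.1594924044929 193.26261835966423 -0.08873038096076594
[ 0.26067436 -0.03117662  1.60000372] [ 0.06402076 -0.06724068 -0.70276386  0.70533892] 415.3579530742951 257.0445710010664 190.1443568011579 -0.04762817138350093
{'time_s': 0.1, 'joint_positions': array([-1.39833020e+00,  3.81131858e-01,  1.29811501e+00, -3.80431234e-06,
        1.46355832e+00, -2.15326950e-01]), 'joint_vel': array([-0.0006801 , -0.00042334, -0.00365294, -0.0001057 ,  0.00123933,
       -0.00094452]), 'tau': array([ 4.08882726e-03, -4.38651967e+01, -2.24910557e+01,  7.14882673e-02,
        3.42742587e-02, -7.13833992e-05]), 'ee_pos': array([ 0.20792431, -0.5089411 ,  0.23822136]), 'orientation': array([ 9.81260667e-01,  1.92684033e-01,  1.11008866e-05, -6.06168321e-04]), 'contact_force': array([-0.14547906,  0.89960919,  0.18035066]), 'moment': array([ 0.0369183 , -0.0007339 , -0.02710191]), 'finger_gap': 1.001326660152461}
```

View pics/s0.png

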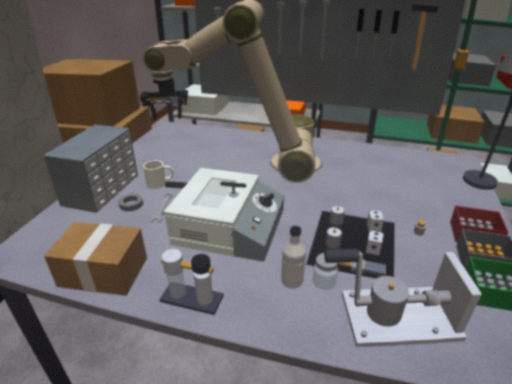

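View pics/t0.png

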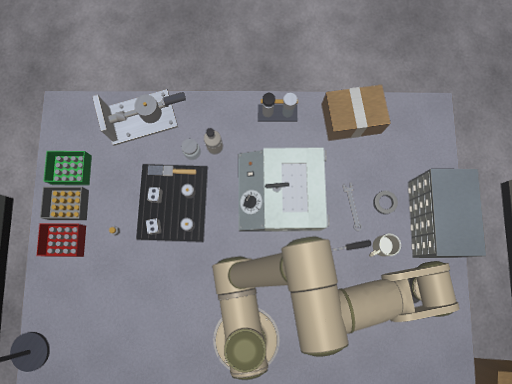

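```bash
python3 - <<'E'
import cv2
im=cv2.imread('pics/t0.png')[140:245,130:335]
cv2.imwrite('pics/t0c.png',cv2.resize(im,None,fx=3.9,fy=3.9,interpolation=cv2.INTER_CUBIC))
E
```

```text
(no output)
```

View pics/t0c.png

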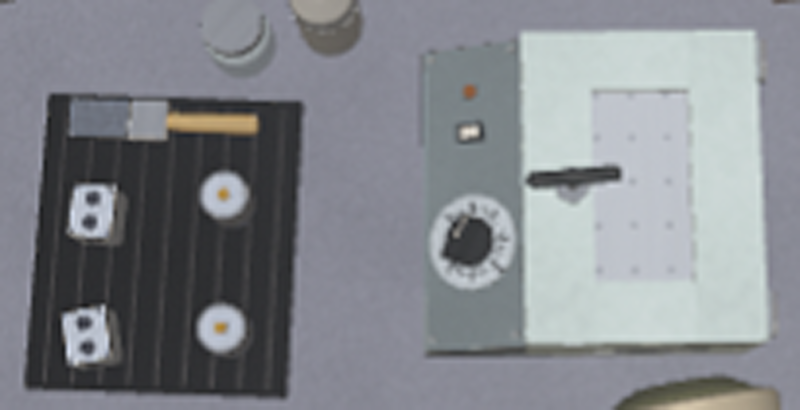

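```bash
python3 - <<'E'
from h import *
s=snap('top')
C=lambda u,v,z: at(s,(u+.5)/3.9+130-.5,(v+.5)/3.9+140-.5,z)
c=[C(*p,.139) for p in((519,32),(757,31),(770,345),(526,347))]
print('lid corners',np.round(c,4), 'sides',[round(np.linalg.norm(c[i]-c[i-1]),3) for i in range(4)])
print('lid ctr',np.mean(c,0))
ax=(c[1]-c[0]+c[2]-c[3]);print('x axis ang',np.arctan2(ax[1],ax[0]))
ay=(c[0]-c[3]+c[1]-c[2]);print('y axis ang',np.arctan2(ay[1],ay[0]))
a,b=C(528,180,.184),C(620,174,.184);print('bar',a,b,(a+b)/2,np.arctan2(*(b-a)[1::-1]))
for n,u,v,z in(('p1',224,194,.071),('p2',221,328,.071),('b1',93,211,.058),('b2',88,336,.058),('dial',471,241,.12)):print(n,C(u,v,z))
for n,p,q in(('b1',(93,196),(91,224)),('b2',(84,323),(88,347))):
  d=C(*p,.058)-C(*q,.058);print(n,np.arctan2(d[1],d[0]))
E
```

```text
lid corners [[ 0.6927 -0.0576  0.139 ]
 [ 0.6949 -0.2809  0.139 ]
 [ 0.4003 -0.2849  0.139 ]
 [ 0.3978 -0.0641  0.139 ]] sides [np.float64(0.295), np.float64(0.223), np.float64(0.295), np.float64(0.221)]
lid ctr [ 0.54644842 -0.17186085  0.139     ]
x axis ang -1.5603383366336363
y axis ang 0.017754753402618326
bar [ 0.54254097 -0.06487223  0.184     ] [ 0.54834704 -0.1469941   0.184     ] [ 0.54544401 -0.10593317  0.184     ] -1.5002131292689906
p1 [0.55011624 0.22466314 0.071     ]
p2 [0.42097395 0.2231527  0.071     ]
b1 [0.53529588 0.35349131 0.058     ]
b2 [0.41399009 0.35243743 0.058     ]
dial [ 0.49753797 -0.01365077  0.12      ]
b1 -0.021340086316510305
b2 0.21222908235839935
```

Emit:
drive_tool(moves=[{"jaw":5,"slide":[46.5,-24.5,-2],"spin":-1.22},{"jaw":5,"slide":[46.5,-24.5,-2],"spin":-1.22},{"jaw":5,"slide":[46.5,-24.5,-2],"spin":-1.22},{"jaw":5,"slide":[46.5,-24.5,-2],"spin":-1.22},{"jaw":5,"slide":[46.5,-24.5,-2],"spin":-1.22},{"jaw":5,"slide":[46.5,-24.5,-2],"spin":-1.22},{"jaw":5,"slide":[46.5,-24.5,-2],"spin":-1.22},{"jaw":5,"slide":[46.5,-24.5,-2],"spin":-1.22},{"jaw":5,"slide":[46.5,-24.5,-2],"spin":-1.22},{"jaw":5,"slide":[46.5,-24.5,-2],"spin":-1.22},{"jaw":5,"slide":[46.5,-24.5,-2],"spin":-1.22},{"jaw":5,"slide":[46.5,-24.5,-2],"spin":-1.22},{"jaw":5,"slide":[46.5,-24.5,-2],"spin":-1.22},{"jaw":5,"slide":[46.5,-24.5,-2],"spin":-1.22},{"jaw":5,"slide":[46.5,-24.5,-2],"spin":-1.22},{"jaw":5,"slide":[46.5,-24.5,-2],"spin":-1.22}])

```text
time_s: 1.75
ee_pos: [0.5454, -0.1073, 0.2589]
orientation: [0.694, 0.72, -0.0, 0.0]
contact_force: [-0.8, -0.5, 0.3]
finger_gap: 0.565
```

```bash
cat >> h.py <<'E'
def go(xyz,yaw=None,pose=None):
    "print the slide (cm) and spin from the current pose to TCP xyz with tool y at world angle yaw"
    st=ctrl.sense(); M=R.from_quat(st['orientation']).as_matrix(); y=np.arctan2(M[1,1],M[0,1])
    if pose is not None:
        p,y0=pose; M=np.c_[[np.sin(y0)*-1,np.cos(y0),0],[np.cos(y0),np.sin(y0),0],[0,0,-1]]
        M[:,0]=np.cross(M[:,1],M[:,2]); y=y0
    else: p=st['ee_pos']
    sl=M.T@(np.array(xyz)-p)*100
    sp=0 if yaw is None else -((yaw-y+np.pi)%(2*np.pi)-np.pi)
    print('slide',np.round(sl,2),'spin',round(sp,3))
    return np.array(xyz),(y if yaw is None else yaw)
def st():
    s=ctrl.sense(); M=R.from_quat(s['orientation']).as_matrix()
    print('t',s['time_s'],'ee',np.round(s['ee_pos'],4),'yaw',round(np.arctan2(M[1,1],M[0,1]),3),'tilt',round(np.arccos(-M[2,2]),4),'F',np.round(s['contact_force'],1),'gap',round(s['finger_gap'],3),'q',np.round(s['joint_positions'],2))
E
python3 - <<'E'
from h import *
st(); p=go((.5455,-.1065,.158),.05)
E
```

```text
t 1.75 ee [ 0.5454 -0.1073  0.2589] yaw 0.036 tilt 0.0001 F [-0.8 -0.5  0.3] gap 0.565 q [-0.41  0.38  1.24 -0.    1.52 -0.44]
slide [8.000e-02 1.000e-02 1.009e+01] spin -0.014
```

Emit:
drive_tool(moves=[{"jaw":5,"slide":[0,0,5],"spin":0},{"jaw":5,"slide":[0,0,8],"spin":0},{"jaw":5,"slide":[0,0,10.1],"spin":0},{"jaw":5,"slide":[0,0,10.1],"spin":0},{"jaw":0.5,"slide":[0,0,10.1],"spin":0},{"jaw":0.5,"slide":[0,0,10.1],"spin":0},{"jaw":0.5,"slide":[0,0,10.1],"spin":0},{"jaw":0.5,"slide":[0,0,10.1],"spin":0},{"jaw":0.5,"slide":[0,0,10.1],"spin":0},{"jaw":0.5,"slide":[0,0,10.1],"spin":0}], grip_force=20)

```text
time_s: 2.75
ee_pos: [0.5466, -0.1066, 0.1585]
orientation: [0.694, 0.72, 0.001, 0.001]
contact_force: [3.6, 1.1, 3.4]
finger_gap: 0.162
```

Emit:
drive_tool(moves=[{"jaw":0.5,"slide":[0,0,0],"spin":-0.12},{"jaw":0.5,"slide":[0,0,0],"spin":-0.24},{"jaw":0.5,"slide":[0,0,0],"spin":-0.36},{"jaw":0.5,"slide":[0,0,0],"spin":-0.48},{"jaw":0.5,"slide":[0,0,0],"spin":-0.6},{"jaw":0.5,"slide":[0,0,0],"spin":-0.72},{"jaw":0.5,"slide":[0,0,0],"spin":-0.84},{"jaw":0.5,"slide":[0,0,0],"spin":-0.96},{"jaw":0.5,"slide":[0,0,0],"spin":-1.08},{"jaw":0.5,"slide":[0,0,0],"spin":-1.2},{"jaw":0.5,"slide":[0,0,0],"spin":-1.32},{"jaw":0.5,"slide":[0,0,0],"spin":-1.44},{"jaw":0.5,"slide":[0,0,0],"spin":-1.53},{"jaw":0.5,"slide":[0,0,0],"spin":-1.53},{"jaw":0.5,"slide":[0,0,0],"spin":-1.53}])

```text
time_s: 4.25
ee_pos: [0.5457, -0.1074, 0.1584]
orientation: [0.003, 1.0, -0.001, 0.0]
contact_force: [-1.5, -4.6, 5.4]
finger_gap: 0.157
```

```bash
python3 - <<'E'
from h import *
st()
# arc of the handle about the hinge: dryer x,z
h=np.array([.065,-.052])  # unused
b0=np.array([-.175,.052])
for th in np.arange(0,1.36,.05):
    c,s_=np.cos(th),np.sin(th)
    x=c*b0[0]+s_*b0[1]; z=-s_*b0[0]+c*b0[1]
    print(round(th,2),'dx %.2f up %.2f cm'%((x-b0[0])*100,(z-b0[1])*100),end='; ')
E
```

```text
t 4.25 ee [ 0.5457 -0.1074  0.1584] yaw 1.565 tilt 0.0021 F [-1.5 -4.6  5.4] gap 0.157 q [-0.41  0.46  1.41 -0.    1.27 -1.97]
0.0 dx 0.00 up 0.00 cm; 0.05 dx 0.28 up 0.87 cm; 0.1 dx 0.61 up 1.72 cm; 0.15 dx 0.97 up 2.56 cm; 0.2 dx 1.38 up 3.37 cm; 0.25 dx 1.83 up 4.17 cm; 0.3 dx 2.32 up 4.94 cm; 0.35 dx 2.84 up 5.69 cm; 0.4 dx 3.41 up 6.40 cm; 0.45 dx 4.00 up 7.09 cm; 0.5 dx 4.64 up 7.75 cm; 0.55 dx 5.30 up 8.38 cm; 0.6 dx 5.99 up 8.97 cm; 0.65 dx 6.72 up 9.53 cm; 0.7 dx 7.47 up 10.05 cm; 0.75 dx 8.24 up 10.53 cm; 0.8 dx 9.04 up 10.98 cm; 0.85 dx 9.86 up 11.38 cm; 0.9 dx 10.70 up 11.74 cm; 0.95 dx 11.55 up 12.06 cm; 1.0 dx 12.42 up 12.34 cm; 1.05 dx 13.30 up 12.57 cm; 1.1 dx 14.20 up 12.75 cm; 1.15 dx 15.10 up 12.90 cm; 1.2 dx 16.01 up 12.99 cm; 1.25 dx 16.92 up 13.05 cm; 1.3 dx 17.83 up 13.05 cm; 1.35 dx 18.74 up 13.01 cm;
```

Emit:
drive_tool(moves=[{"jaw":0.5,"slide":[0,-0.3,-0.9],"spin":0},{"jaw":0.5,"slide":[0,-0.6,-1.7],"spin":0},{"jaw":0.5,"slide":[0,-1,-2.6],"spin":0},{"jaw":0.5,"slide":[0,-1.4,-3.4],"spin":0},{"jaw":0.5,"slide":[0,-1.8,-4.2],"spin":0},{"jaw":0.5,"slide":[0,-2.3,-4.9],"spin":0},{"jaw":0.5,"slide":[0,-2.8,-5.7],"spin":0},{"jaw":0.5,"slide":[0,-3.4,-6.4],"spin":0},{"jaw":0.5,"slide":[0,-4,-7.1],"spin":0},{"jaw":0.5,"slide":[0,-4.6,-7.8],"spin":0},{"jaw":0.5,"slide":[0,-5.3,-8.4],"spin":0},{"jaw":0.5,"slide":[0,-6,-9],"spin":0},{"jaw":0.5,"slide":[0,-6.7,-9.5],"spin":0},{"jaw":0.5,"slide":[0,-7.5,-10],"spin":0}], grip_force=30)

```text
time_s: 5.65
ee_pos: [0.5464, -0.1752, 0.2621]
orientation: [-0.001, 1.0, 0.005, 0.003]
contact_force: [0.1, 33.5, 25.3]
finger_gap: 0.233
```

```bash
python3 - <<'E'
from h import *
s=snap('scene');im=s['color'][120:270,130:330,::-1]
cv2.imwrite('pics/s1.png',cv2.resize(im,None,fx=4,fy=4,interpolation=cv2.INTER_CUBIC)); st()
E
```

```text
t 5.7 ee [ 0.5464 -0.1765  0.2632] yaw 1.571 tilt 0.0114 F [-1.8 28.9 23.4] gap 0.235 q [-0.52  0.41  1.18  0.01  1.55 -2.09]
```

View pics/s1.png

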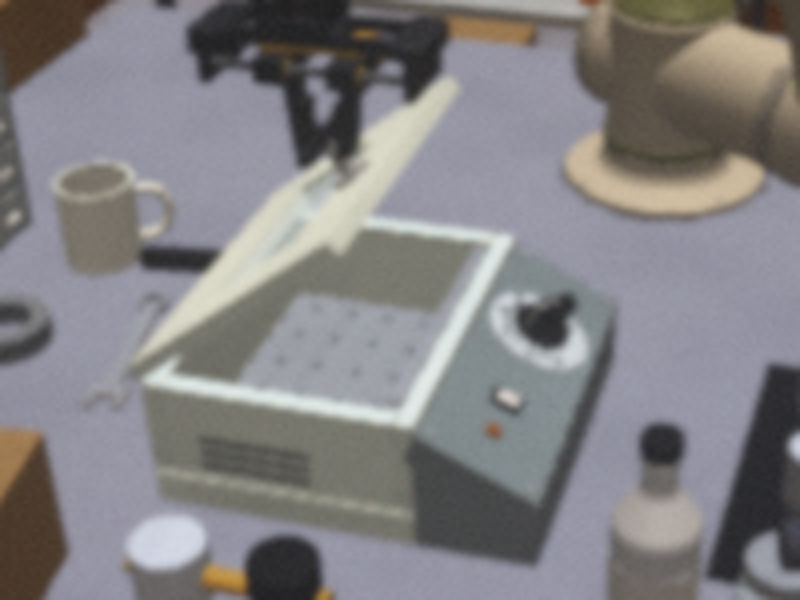

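```bash
cat >> h.py <<'E'
A=-1.556; C0=np.array([.5465,-.1719,0])
DX=np.array([np.cos(A),np.sin(A),0]); DY=np.array([-np.sin(A),np.cos(A),0]); Z=np.array([0,0,1.])
def dry(x,y,z): return C0+x*DX+y*DY+z*Z
def lidp(th,x,y,z):  # lid_hinge frame -> world
    c,s_=np.cos(th),np.sin(th); return dry(.11+c*x+s_*z,y,.125-s_*x+c*z)
E
python3 - <<'E'
from h import *
s=snap('scene')
for th in np.arange(.5,.95,.05):
    print(round(th,2),[(np.round((proj(s,lidp(th,-.22,y,z))[0]-[130,120])*4)) for y in(-.146,.146) for z in (0,.014)], 'bar',np.round(lidp(th,-.175,0,.052),4))
E
```

```text
0.5 [array([483., 123.]), array([475., 109.]), array([369., 298.]), array([359., 282.])] bar [ 0.5462 -0.1533  0.2545]
0.55 [array([477., 112.]), array([468.,  99.]), array([361., 285.]), array([350., 269.])] bar [ 0.5463 -0.1599  0.2608]
0.6 [array([470., 102.]), array([461.,  88.]), array([352., 273.]), array([340., 257.])] bar [ 0.5464 -0.1668  0.2667]
0.65 [array([462.,  91.]), array([453.,  78.]), array([342., 261.]), array([330., 245.])] bar [ 0.5465 -0.1741  0.2723]
0.7 [array([455.,  81.]), array([444.,  68.]), array([332., 248.]), array([319., 233.])] bar [ 0.5466 -0.1816  0.2775]
0.75 [array([446.,  71.]), array([435.,  59.]), array([321., 237.]), array([307., 222.])] bar [ 0.5468 -0.1893  0.2823]
0.8 [array([437.,  62.]), array([425.,  50.]), array([310., 225.]), array([295., 211.])] bar [ 0.5469 -0.1973  0.2868]
0.85 [array([428.,  53.]), array([416.,  41.]), array([298., 214.]), array([283., 201.])] bar [ 0.547  -0.2055  0.2908]
0.9 [array([418.,  44.]), array([405.,  33.]), array([286., 204.]), array([270., 191.])] bar [ 0.5471 -0.2138  0.2944]
```

Emit:
drive_tool(moves=[{"jaw":4.2,"slide":[0,0,0],"spin":0},{"jaw":4.2,"slide":[0,0,0],"spin":0},{"jaw":4.2,"slide":[0,0,0],"spin":0},{"jaw":4.2,"slide":[0,0,0],"spin":0}])

```text
time_s: 6.15
ee_pos: [0.546, -0.1809, 0.2606]
orientation: [0.002, 1.0, -0.001, 0.002]
contact_force: [3.0, 3.5, 7.1]
finger_gap: 0.481
```

Emit:
drive_tool(moves=[{"jaw":4.2,"slide":[0,0.7,-3],"spin":0},{"jaw":4.2,"slide":[0,0.8,-5],"spin":0},{"jaw":4.2,"slide":[2.6,0.8,-5],"spin":0},{"jaw":4.2,"slide":[2.6,0.8,-5],"spin":0},{"jaw":4.2,"slide":[2.6,0.8,-2],"spin":0},{"jaw":4.2,"slide":[2.6,0.8,0.4],"spin":0},{"jaw":4.2,"slide":[2.6,0.8,0.4],"spin":0},{"jaw":0.5,"slide":[2.6,0.8,0.4],"spin":0},{"jaw":0.5,"slide":[2.6,0.8,0.4],"spin":0},{"jaw":0.5,"slide":[2.6,0.8,0.4],"spin":0},{"jaw":0.5,"slide":[2.6,0.8,0.4],"spin":0},{"jaw":0.5,"slide":[2.6,0.8,0.4],"spin":0},{"jaw":0.5,"slide":[2.6,0.8,0.4],"spin":0}], grip_force=20)

```text
time_s: 7.45
ee_pos: [0.5198, -0.1735, 0.2543]
orientation: [0.002, 1.0, -0.0, 0.001]
contact_force: [0.8, 0.6, 3.1]
finger_gap: 0.158
```

```bash
python3 - <<'E'
from h import *
st()
for th in np.arange(.65,1.36,.05):
    d=(lidp(th,-.175,0,.052)-lidp(.65,-.175,0,.052))*100
    print(round(th,2),np.round(d,1),end='; ')
E
```

```text
t 7.45 ee [ 0.5198 -0.1735  0.2543] yaw 1.567 tilt 0.0012 F [0.8 0.6 3.1] gap 0.158 q [-0.54  0.37  1.27  0.    1.5  -2.11]
0.65 [0. 0. 0.]; 0.7 [ 0.  -0.7  0.5]; 0.75 [ 0.  -1.5  1. ]; 0.8 [ 0.  -2.3  1.4]; 0.85 [ 0.  -3.1  1.8]; 0.9 [ 0.1 -4.   2.2]; 0.95 [ 0.1 -4.8  2.5]; 1.0 [ 0.1 -5.7  2.8]; 1.05 [ 0.1 -6.6  3. ]; 1.1 [ 0.1 -7.5  3.2]; 1.15 [ 0.1 -8.4  3.4]; 1.2 [ 0.1 -9.3  3.5]; 1.25 [  0.2 -10.2   3.5]; 1.3 [  0.2 -11.1   3.5]; 1.35 [  0.2 -12.    3.5];
```

Emit:
drive_tool(moves=[{"jaw":0.5,"slide":[0,-0.7,-0.5],"spin":0},{"jaw":0.5,"slide":[0,-1.5,-1],"spin":0},{"jaw":0.5,"slide":[0,-2.3,-1.4],"spin":0},{"jaw":0.5,"slide":[0,-3.1,-1.8],"spin":0},{"jaw":0.5,"slide":[0,-4,-2.2],"spin":0},{"jaw":0.5,"slide":[0,-4.8,-2.5],"spin":0},{"jaw":0.5,"slide":[0,-5.7,-2.8],"spin":0},{"jaw":0.5,"slide":[0,-6.6,-3],"spin":0},{"jaw":0.5,"slide":[0,-7.5,-3.2],"spin":0},{"jaw":0.5,"slide":[0,-8.4,-3.4],"spin":0},{"jaw":0.5,"slide":[0,-9.3,-3.5],"spin":0},{"jaw":0.5,"slide":[0,-10.2,-3.5],"spin":0},{"jaw":0.5,"slide":[0,-11.1,-3.5],"spin":0},{"jaw":0.5,"slide":[0,-11.1,-3.5],"spin":0},{"jaw":0.5,"slide":[0,-11.1,-3.5],"spin":0}])

```text
time_s: 8.95
ee_pos: [0.5206, -0.2847, 0.2902]
orientation: [0.001, 1.0, -0.001, 0.003]
contact_force: [6.9, -1.1, 7.0]
finger_gap: 0.161
```

```bash
python3 - <<'E'
from h import *
st()
b=lidp(1.3,-.175,0,.052);print(b)
for th in (1.3,1.5,1.8): print(th,'front edge inner',lidp(th,-.22,0,0),'mid',lidp(th,-.15,0,0))
E
```

```text
t 8.95 ee [ 0.5206 -0.2847  0.2902] yaw 1.568 tilt 0.0056 F [ 6.9 -1.1  7. ] gap 0.161 q [-0.7   0.43  1.07  0.    1.64 -2.27]
[ 0.54817626 -0.28518033  0.30753262]
1.3 front edge inner [ 0.54725681 -0.22304466  0.3369828 ] mid [ 0.54753386 -0.24176753  0.26953373]
1.5 front edge inner [ 0.54789728 -0.26632748  0.3444489 ] mid [ 0.54797054 -0.27127854  0.27462425]
1.8 front edge inner [ 0.5488671  -0.33186695  0.33924648] mid [ 0.54863178 -0.31596454  0.27107714]
```

Emit:
drive_tool(moves=[{"jaw":3,"slide":[0,0,0],"spin":0},{"jaw":3,"slide":[0,0,0],"spin":0},{"jaw":3,"slide":[0,0,-3],"spin":0},{"jaw":3,"slide":[0,0,-7],"spin":0},{"jaw":0,"slide":[0,0,-10],"spin":0},{"jaw":0,"slide":[0,4,-10],"spin":0},{"jaw":0,"slide":[0,8,-10],"spin":0},{"jaw":0,"slide":[0,13,-10],"spin":0},{"jaw":0,"slide":[0,13,-10],"spin":0},{"jaw":0,"slide":[0,13,-5],"spin":0},{"jaw":0,"slide":[0,13,-1],"spin":0},{"jaw":0,"slide":[0,13,-1],"spin":0},{"jaw":0,"slide":[0,10,-1],"spin":0},{"jaw":0,"slide":[0,8,-1],"spin":0},{"jaw":0,"slide":[0,6,-1],"spin":0},{"jaw":0,"slide":[0,4,-1],"spin":0},{"jaw":0,"slide":[0,2,-1],"spin":0},{"jaw":0,"slide":[0,0.5,-1],"spin":0},{"jaw":0,"slide":[0,-0.5,-1],"spin":0},{"jaw":0,"slide":[0,-0.5,-1],"spin":0}])

```text
time_s: 10.95
ee_pos: [0.5196, -0.2914, 0.3015]
orientation: [0.003, 1.0, -0.001, 0.002]
contact_force: [1.0, 0.5, 2.6]
finger_gap: 0.005
```

```bash
python3 - <<'E'
from h import *
st()
s=snap('scene');im=s['color'][100:270,130:400,::-1]
cv2.imwrite('pics/s2.png',cv2.resize(im,None,fx=2.9,fy=2.9,interpolation=cv2.INTER_CUBIC))
E
```

```text
t 10.95 ee [ 0.5196 -0.2914  0.3015] yaw 1.566 tilt 0.0046 F [1.  0.5 2.6] gap 0.005 q [-0.71  0.43  1.04  0.    1.67 -2.28]
```

View pics/s2.png

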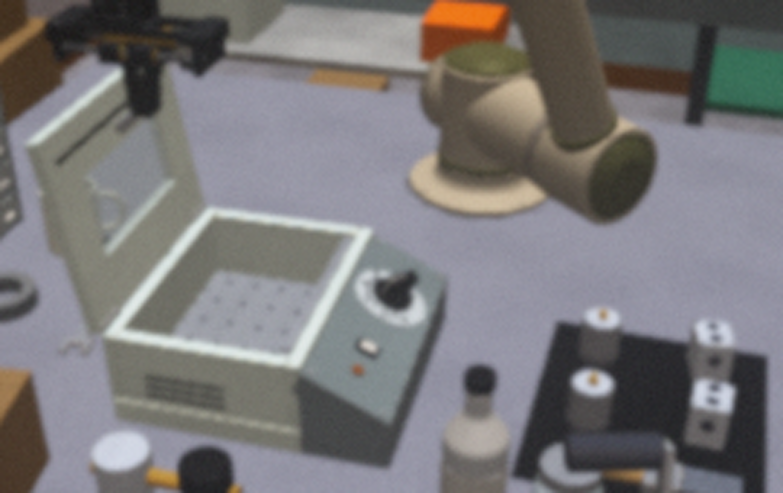

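```bash
python3 - <<'E'
from h import *
st()
p=go((.550,.2247,.16),.015)
T={k:dry(x,y,.071) for k,(x,y) in dict(p1=(.042,.06),p2=(.042,-.06),b1=(-.042,.06),b2=(-.042,-.06)).items()}
P=dict(p1=(.550,.2247),p2=(.421,.2232),b1=(.5353,.3535),b2=(.414,.3524))
for k in T:
    print(k,T[k]); a=np.array([*P[k],.034]); y=.015 if k!='b2' else .21
    print(' pick->place'); q=go(T[k],.015,(a,y)); 
    nx=dict(p1='p2',p2='b1',b1='b2').get(k)
    if nx: print(' place->next pick',nx); go((*P[nx],.034),.21 if nx=='b2' else .015,q)
E
```

```text
t 11.0 ee [ 0.5194 -0.2908  0.301 ] yaw 1.566 tilt 0.0032 F [-0.1  0.8  0.5] gap 0.004 q [-0.71  0.43  1.04 -0.    1.67 -2.27]
slide [-2.77 51.59 14.  ] spin 1.551
p1 [ 0.60711486 -0.21300766  0.071     ]
 pick->place
slide [-43.85   5.05  -3.7 ] spin -0.0
 place->next pick p2
slide [ 43.9  -17.96   3.7 ] spin -0.0
p2 [ 0.48712799 -0.21478315  0.071     ]
 pick->place
slide [-43.89   5.96  -3.7 ] spin -0.0
 place->next pick b1
slide [56.75  5.67  3.7 ] spin -0.0
b1 [ 0.60587201 -0.12901685  0.071     ]
 pick->place
slide [-48.35   6.33  -3.7 ] spin -0.0
 place->next pick b2
slide [ 48.42 -18.46   3.7 ] spin -0.195
b2 [ 0.48588514 -0.13079234  0.071     ]
 pick->place
slide [-48.76  -3.04  -3.7 ] spin 0.195
```

Emit:
drive_tool(moves=[{"jaw":6,"slide":[-2.8,51.6,14],"spin":1.55},{"jaw":6,"slide":[-2.8,51.6,14],"spin":1.55},{"jaw":6,"slide":[-2.8,51.6,14],"spin":1.55},{"jaw":6,"slide":[-2.8,51.6,14],"spin":1.55},{"jaw":6,"slide":[-2.8,51.6,14],"spin":1.55},{"jaw":6,"slide":[-2.8,51.6,14],"spin":1.55},{"jaw":6,"slide":[-2.8,51.6,14],"spin":1.55},{"jaw":6,"slide":[-2.8,51.6,14],"spin":1.55},{"jaw":6,"slide":[-2.8,51.6,14],"spin":1.55},{"jaw":6,"slide":[-2.8,51.6,14],"spin":1.55},{"jaw":6,"slide":[-2.8,51.6,14],"spin":1.55},{"jaw":6,"slide":[-2.8,51.6,14],"spin":1.55},{"jaw":6,"slide":[-2.8,51.6,14],"spin":1.55},{"jaw":6,"slide":[-2.8,51.6,14],"spin":1.55},{"jaw":6,"slide":[-2.8,51.6,14],"spin":1.55},{"jaw":6,"slide":[-2.8,51.6,14],"spin":1.55}])

```text
time_s: 12.6
ee_pos: [0.5495, 0.2253, 0.1594]
orientation: [0.702, 0.713, 0.0, 0.0]
contact_force: [-0.6, 1.6, 0.6]
finger_gap: 0.682
```

```bash
python3 - <<'E'
from h import *
st();go((.550,.2247,.034),.015)
a=snap('scene')['color'][170:290,280:420,::-1]; b=snap('top')['color'][140:250,130:340,::-1]
a=cv2.resize(a,(380,326),interpolation=cv2.INTER_CUBIC); b=cv2.resize(b,(420,220),interpolation=cv2.INTER_CUBIC)
im=np.zeros((330,800,3),np.uint8); im[:326,:380]=a; im[:220,380:]=b; cv2.imwrite('pics/m1.png',im)
E
```

```text
t 12.6 ee [0.5495 0.2253 0.1594] yaw 0.016 tilt 0.0008 F [-0.6  1.6  0.6] gap 0.682 q [ 0.19  0.52  1.3  -0.    1.32  0.17]
slide [-0.06  0.04 12.54] spin 0.001
```

View pics/m1.png

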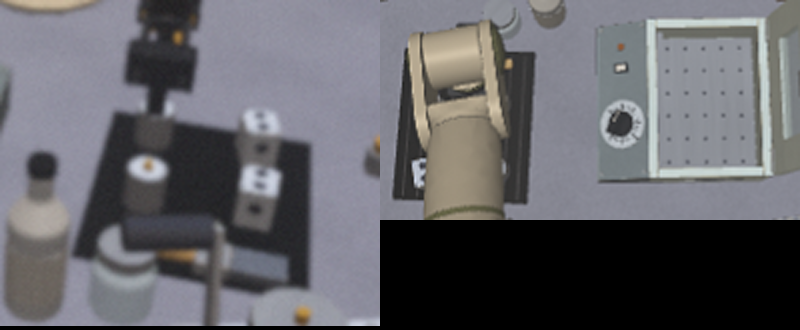

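```bash
python3 - <<'E'
from h import *
s=snap('scene')
for P in((.55,.2247,.071),(.421,.2232,.071),(.5353,.3535,.058),(.414,.3524,.058),(.5495,.2253,.1594)): print(np.round((proj(s,P)[0]-[280,170])*380/140))
E
```

```text
[147. 159.]
[156.  99.]
[259. 179.]
[259. 120.]
[156.  96.]
```

Emit:
drive_tool(moves=[{"jaw":6,"slide":[0,0,5],"spin":0},{"jaw":6,"slide":[0,0,8],"spin":0}])

```text
time_s: 12.95
ee_pos: [0.5485, 0.226, 0.0769]
orientation: [0.701, 0.713, -0.0, -0.0]
contact_force: [-0.4, 1.0, -0.6]
finger_gap: 0.682
```

Emit:
drive_tool(moves=[{"jaw":6,"slide":[0,-0.1,3],"spin":0},{"jaw":6,"slide":[0,-0.1,4.5],"spin":0},{"jaw":6,"slide":[0,-0.1,4.5],"spin":0},{"jaw":3,"slide":[0,-0.1,4.5],"spin":0},{"jaw":3,"slide":[0,-0.1,4.5],"spin":0},{"jaw":3,"slide":[0,-0.1,4.5],"spin":0},{"jaw":3,"slide":[0,-0.1,4.5],"spin":0},{"jaw":3,"slide":[0,-0.1,4.5],"spin":0},{"jaw":3,"slide":[0,-0.1,0],"spin":0},{"jaw":3,"slide":[0,-0.1,-5],"spin":0},{"jaw":3,"slide":[0,-0.1,-10],"spin":0},{"jaw":3,"slide":[0,-0.1,-12.5],"spin":0}], grip_force=25)

```text
time_s: 14.15
ee_pos: [0.5484, 0.2267, 0.2081]
orientation: [0.701, 0.713, 0.002, 0.001]
contact_force: [1.1, 1.1, -3.1]
finger_gap: 0.526
```

```bash
python3 - <<'E'
from h import *
st();p=go((.607,-.213,.2),.015); go((.607,-.213,.0715),.015)
E
```

```text
t 14.15 ee [0.5484 0.2267 0.2081] yaw 0.017 tilt 0.0049 F [ 1.1  1.1 -3.1] gap 0.526 q [0.19 0.48 1.23 0.   1.43 0.18]
slide [-44.07   5.1    0.79] spin 0.002
slide [-44.08   5.04  13.64] spin 0.002
```

Emit:
drive_tool(moves=[{"jaw":3,"slide":[-44,5.1,0],"spin":0},{"jaw":3,"slide":[-44,5.1,0],"spin":0},{"jaw":3,"slide":[-44,5.1,0],"spin":0},{"jaw":3,"slide":[-44,5.1,0],"spin":0},{"jaw":3,"slide":[-44,5.1,0],"spin":0},{"jaw":3,"slide":[-44,5.1,0],"spin":0},{"jaw":3,"slide":[-44,5.1,0],"spin":0},{"jaw":3,"slide":[-44,5.1,0],"spin":0},{"jaw":3,"slide":[-44,5.1,0],"spin":0},{"jaw":3,"slide":[-44,5.1,0],"spin":0},{"jaw":3,"slide":[-44,5.1,0],"spin":0},{"jaw":3,"slide":[-44,5.1,4],"spin":0},{"jaw":3,"slide":[-44,5.1,8],"spin":0},{"jaw":3,"slide":[-44,5.1,11],"spin":0},{"jaw":3,"slide":[-44,5.1,12.5],"spin":0},{"jaw":3,"slide":[-44,5.1,12.5],"spin":0}])

```text
time_s: 15.75
ee_pos: [0.6054, -0.2104, 0.0765]
orientation: [0.7, 0.714, -0.001, -0.003]
contact_force: [-0.3, 0.9, -2.4]
finger_gap: 0.528
```

```bash
python3 - <<'E'
from h import *
st()
E
```

```text
t 15.75 ee [ 0.6054 -0.2104  0.0765] yaw 0.019 tilt 0.0055 F [-0.3  0.9 -2.4] gap 0.528 q [-0.52  0.68  1.25  0.    1.22 -0.54]
```

Emit:
drive_tool(moves=[{"jaw":3,"slide":[0,0,0.4],"spin":0},{"jaw":3,"slide":[0,0,0.6],"spin":0},{"jaw":3,"slide":[0,0,0.6],"spin":0},{"jaw":5.8,"slide":[0,0,0.6],"spin":0},{"jaw":5.8,"slide":[0,0,0.6],"spin":0},{"jaw":5.8,"slide":[0,0,0.6],"spin":0},{"jaw":5.8,"slide":[0,0,0.6],"spin":0},{"jaw":5.8,"slide":[0,0,-4],"spin":0},{"jaw":5.8,"slide":[0,0,-9],"spin":0},{"jaw":5.8,"slide":[0,0,-13],"spin":0}])

```text
time_s: 16.75
ee_pos: [0.6066, -0.2127, 0.2117]
orientation: [0.701, 0.713, 0.0, 0.001]
contact_force: [0.0, 0.2, 0.7]
finger_gap: 0.657
```

```bash
python3 - <<'E'
from h import *
st();go((.421,.2232,.15),.015);go((.421,.2232,.034),.015)
a=snap('scene','s3.png')['color'][170:290,280:420,::-1]; b=snap('top','t3.png')['color'][140:250,130:340,::-1]
a=cv2.resize(a,(380,326),interpolation=cv2.INTER_CUBIC); b=cv2.resize(b,(420,220),interpolation=cv2.INTER_CUBIC)
im=np.zeros((330,800,3),np.uint8); im[:326,:380]=a; im[:220,380:]=b; cv2.imwrite('pics/m2.png',im)
E
```

```text
t 16.75 ee [ 0.6066 -0.2127  0.2117] yaw 0.017 tilt 0.0021 F [0.  0.2 0.7] gap 0.657 q [-0.52  0.56  1.06 -0.    1.51 -0.54]
slide [ 43.9  -17.83   6.09] spin 0.002
slide [ 43.92 -17.86  17.69] spin 0.002
```

View pics/m2.png

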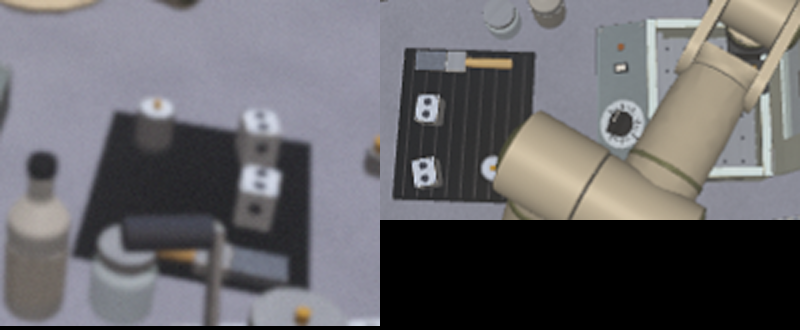

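Emit:
drive_tool(moves=[{"jaw":6,"slide":[43.9,-17.8,2],"spin":0},{"jaw":6,"slide":[43.9,-17.8,2],"spin":0},{"jaw":6,"slide":[43.9,-17.8,2],"spin":0},{"jaw":6,"slide":[43.9,-17.8,2],"spin":0},{"jaw":6,"slide":[43.9,-17.8,2],"spin":0},{"jaw":6,"slide":[43.9,-17.8,2],"spin":0},{"jaw":6,"slide":[43.9,-17.8,2],"spin":0},{"jaw":6,"slide":[43.9,-17.8,2],"spin":0},{"jaw":6,"slide":[43.9,-17.8,2],"spin":0},{"jaw":6,"slide":[43.9,-17.8,2],"spin":0},{"jaw":6,"slide":[43.9,-17.8,2],"spin":0},{"jaw":6,"slide":[43.9,-17.8,6],"spin":0},{"jaw":6,"slide":[43.9,-17.8,10],"spin":0},{"jaw":6,"slide":[43.9,-17.8,12],"spin":0},{"jaw":6,"slide":[43.9,-17.8,12],"spin":0}])

```text
time_s: 18.35
ee_pos: [0.4201, 0.222, 0.0863]
orientation: [0.701, 0.713, -0.003, -0.001]
contact_force: [0.4, 0.4, 0.8]
finger_gap: 0.679
```

```bash
python3 - <<'E'
from h import *
st();go((.421,.2232,.034),.015)
E
```

```text
t 18.35 ee [0.4201 0.222  0.0863] yaw 0.016 tilt 0.0059 F [0.4 0.4 0.8] gap 0.679 q [ 0.24  0.44  1.72 -0.    0.99  0.22]
slide [0.12 0.12 5.23] spin 0.001
```

Emit:
drive_tool(moves=[{"jaw":6,"slide":[0,0,3],"spin":0},{"jaw":6,"slide":[0,0,5.3],"spin":0},{"jaw":6,"slide":[0,0,5.3],"spin":0},{"jaw":3,"slide":[0,0,5.3],"spin":0},{"jaw":3,"slide":[0,0,5.3],"spin":0},{"jaw":3,"slide":[0,0,5.3],"spin":0},{"jaw":3,"slide":[0,0,5.3],"spin":0},{"jaw":3,"slide":[0,0,5.3],"spin":0},{"jaw":3,"slide":[0,0,1],"spin":0},{"jaw":3,"slide":[0,0,-4],"spin":0},{"jaw":3,"slide":[0,0,-9],"spin":0},{"jaw":3,"slide":[0,0,-11.5],"spin":0},{"jaw":3,"slide":[-43.9,6,-11.5],"spin":0},{"jaw":3,"slide":[-43.9,6,-11.5],"spin":0},{"jaw":3,"slide":[-43.9,6,-11.5],"spin":0},{"jaw":3,"slide":[-43.9,6,-11.5],"spin":0},{"jaw":3,"slide":[-43.9,6,-11.5],"spin":0}])

```text
time_s: 20.05
ee_pos: [0.4587, -0.0256, 0.2043]
orientation: [0.701, 0.713, 0.0, 0.0]
contact_force: [1.3, 0.1, -2.5]
finger_gap: 0.526
```

```bash
python3 - <<'E'
from h import *
st();go((.4871,-.2148,.2),.015);go((.4871,-.2148,.0715),.015)
E
```

```text
t 20.05 ee [ 0.4587 -0.0256  0.2043] yaw 0.017 tilt 0.0005 F [ 1.3  0.1 -2.5] gap 0.526 q [-0.31  0.25  1.6   0.    1.29 -0.33]
slide [-18.97   2.51   0.43] spin 0.002
slide [-18.97   2.5   13.28] spin 0.002
```

Emit:
drive_tool(moves=[{"jaw":3,"slide":[-18.9,2.5,0],"spin":0},{"jaw":3,"slide":[-18.9,2.5,0],"spin":0},{"jaw":3,"slide":[-18.9,2.5,0],"spin":0},{"jaw":3,"slide":[-18.9,2.5,0],"spin":0},{"jaw":3,"slide":[-18.9,2.5,0],"spin":0},{"jaw":3,"slide":[-18.9,2.5,0],"spin":0},{"jaw":3,"slide":[-18.9,2.5,4],"spin":0},{"jaw":3,"slide":[-18.9,2.5,8],"spin":0},{"jaw":3,"slide":[-18.9,2.5,11],"spin":0},{"jaw":3,"slide":[-18.9,2.5,12.3],"spin":0},{"jaw":3,"slide":[-18.9,2.5,12.3],"spin":0},{"jaw":3,"slide":[-18.9,2.5,12.3],"spin":0}])

```text
time_s: 21.25
ee_pos: [0.4877, -0.2115, 0.0817]
orientation: [0.701, 0.714, 0.0, 0.0]
contact_force: [-0.2, -0.5, -2.6]
finger_gap: 0.523
```

Emit:
drive_tool(moves=[{"jaw":3,"slide":[-0.3,0,0.6],"spin":0},{"jaw":3,"slide":[-0.3,0,1.05],"spin":0},{"jaw":3,"slide":[-0.3,0,1.05],"spin":0},{"jaw":5.8,"slide":[-0.3,0,1.05],"spin":0},{"jaw":5.8,"slide":[-0.3,0,1.05],"spin":0},{"jaw":5.8,"slide":[-0.3,0,1.05],"spin":0},{"jaw":5.8,"slide":[-0.3,0,1.05],"spin":0},{"jaw":5.8,"slide":[-0.3,0,-4],"spin":0},{"jaw":5.8,"slide":[-0.3,0,-9],"spin":0},{"jaw":5.8,"slide":[-0.3,0,-13],"spin":0}])

```text
time_s: 22.25
ee_pos: [0.4875, -0.2153, 0.2133]
orientation: [0.701, 0.713, 0.0, 0.001]
contact_force: [0.2, -0.7, -0.1]
finger_gap: 0.657
```

```bash
python3 - <<'E'
from h import *
st();go((.5353,.3535,.1),.015);go((.5353,.3535,.033),.015)
a=snap('scene')['color'][170:290,280:420,::-1]; b=snap('scene')['color'][150:260,150:290,::-1]
a=cv2.resize(a,(380,326),interpolation=cv2.INTER_CUBIC); b=cv2.resize(b,(420,330),interpolation=cv2.INTER_CUBIC)
im=np.zeros((330,800,3),np.uint8); im[:326,:380]=a; im[:330,380:]=b; cv2.imwrite('pics/m3.png',im)
E
```

```text
t 22.25 ee [ 0.4875 -0.2153  0.2133] yaw 0.017 tilt 0.0015 F [ 0.2 -0.7 -0.1] gap 0.657 q [-0.64  0.37  1.39  0.    1.38 -0.66]
slide [56.8   5.74 11.29] spin 0.002
slide [56.81  5.73 17.99] spin 0.002
```

View pics/m3.png

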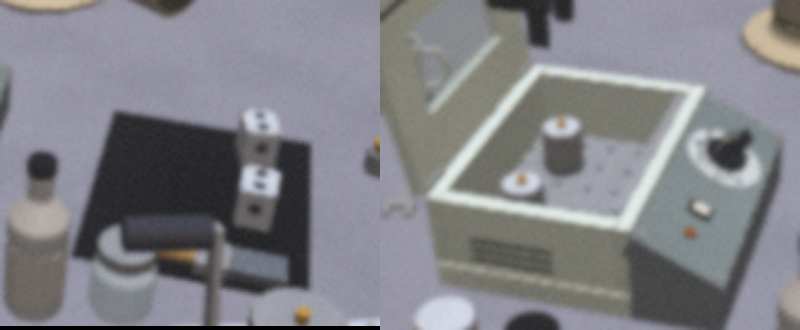

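Emit:
drive_tool(moves=[{"jaw":6.4,"slide":[56.8,5.7,3],"spin":0},{"jaw":6.4,"slide":[56.8,5.7,3],"spin":0},{"jaw":6.4,"slide":[56.8,5.7,3],"spin":0},{"jaw":6.4,"slide":[56.8,5.7,3],"spin":0},{"jaw":6.4,"slide":[56.8,5.7,3],"spin":0},{"jaw":6.4,"slide":[56.8,5.7,3],"spin":0},{"jaw":6.4,"slide":[56.8,5.7,3],"spin":0},{"jaw":6.4,"slide":[56.8,5.7,3],"spin":0},{"jaw":6.4,"slide":[56.8,5.7,3],"spin":0},{"jaw":6.4,"slide":[56.8,5.7,3],"spin":0},{"jaw":6.4,"slide":[56.8,5.7,3],"spin":0},{"jaw":6.4,"slide":[56.8,5.7,3],"spin":0},{"jaw":6.4,"slide":[56.8,5.7,3],"spin":0},{"jaw":6.4,"slide":[56.8,5.7,7],"spin":0},{"jaw":6.4,"slide":[56.8,5.7,11],"spin":0},{"jaw":6.4,"slide":[56.8,5.7,12.5],"spin":0},{"jaw":6.4,"slide":[56.8,5.7,12.5],"spin":0}])

```text
time_s: 24.05
ee_pos: [0.5336, 0.3519, 0.0828]
orientation: [0.701, 0.713, -0.003, -0.001]
contact_force: [-0.3, -0.3, 0.4]
finger_gap: 0.726
```

```bash
python3 - <<'E'
from h import *
st();p=go((.5353,.3535,.033),.0);go((.6059,-.129,.2),.015)
E
```

```text
t 24.05 ee [0.5336 0.3519 0.0828] yaw 0.016 tilt 0.0061 F [-0.3 -0.3  0.4] gap 0.726 q [ 0.4   0.67  1.25 -0.    1.23  0.38]
slide [0.17 0.2  4.98] spin 0.016
slide [-48.22   6.4  -11.64] spin 0.001
```

Emit:
drive_tool(moves=[{"jaw":6.4,"slide":[0.1,0.1,3],"spin":0.03},{"jaw":6.4,"slide":[0.1,0.1,5],"spin":0.03},{"jaw":6.4,"slide":[0.1,0.1,5],"spin":0.03},{"jaw":3,"slide":[0.1,0.1,5],"spin":0.03},{"jaw":3,"slide":[0.1,0.1,5],"spin":0.03},{"jaw":3,"slide":[0.1,0.1,5],"spin":0.03},{"jaw":3,"slide":[0.1,0.1,5],"spin":0.03},{"jaw":3,"slide":[0.1,0.1,5],"spin":0.03},{"jaw":3,"slide":[0.1,0.1,1],"spin":0.03},{"jaw":3,"slide":[0.1,0.1,-4],"spin":0.03},{"jaw":3,"slide":[0.1,0.1,-9],"spin":0.03},{"jaw":3,"slide":[0.1,0.1,-11.6],"spin":0.03},{"jaw":3,"slide":[-48.2,6.4,-11.6],"spin":0},{"jaw":3,"slide":[-48.2,6.4,-11.6],"spin":0},{"jaw":3,"slide":[-48.2,6.4,-11.6],"spin":0},{"jaw":3,"slide":[-48.2,6.4,-11.6],"spin":0},{"jaw":3,"slide":[-48.2,6.4,-11.6],"spin":0}])

```text
time_s: 25.75
ee_pos: [0.572, 0.1054, 0.202]
orientation: [0.701, 0.713, 0.0, 0.0]
contact_force: [1.1, -0.3, -3.3]
finger_gap: 0.567
```

```bash
python3 - <<'E'
from h import *
st();go((.6059,-.129,.2),.015)
E
```

```text
t 25.75 ee [0.572  0.1054 0.202 ] yaw 0.017 tilt 0.0001 F [ 1.1 -0.3 -3.3] gap 0.567 q [-0.02  0.46  1.27  0.    1.41 -0.04]
slide [-23.5    2.98   0.2 ] spin 0.002
```

Emit:
drive_tool(moves=[{"jaw":3,"slide":[-23.6,3,0],"spin":0},{"jaw":3,"slide":[-23.6,3,0],"spin":0},{"jaw":3,"slide":[-23.6,3,0],"spin":0},{"jaw":3,"slide":[-23.6,3,0],"spin":0},{"jaw":3,"slide":[-23.6,3,0],"spin":0},{"jaw":3,"slide":[-23.6,3,0],"spin":0},{"jaw":3,"slide":[-23.6,3,0],"spin":0},{"jaw":3,"slide":[-23.6,3,4],"spin":0},{"jaw":3,"slide":[-23.6,3,8],"spin":0},{"jaw":3,"slide":[-23.6,3,11],"spin":0},{"jaw":3,"slide":[-23.6,3,12.3],"spin":0},{"jaw":3,"slide":[-23.6,3,12.3],"spin":0},{"jaw":3,"slide":[-23.6,3,12.3],"spin":0}])

```text
time_s: 27.05
ee_pos: [0.6071, -0.1278, 0.0803]
orientation: [0.701, 0.713, 0.0, 0.001]
contact_force: [0.7, -0.3, -2.4]
finger_gap: 0.567
```

Emit:
drive_tool(moves=[{"jaw":3,"slide":[-0.1,0,0.6],"spin":0},{"jaw":3,"slide":[-0.1,0,0.95],"spin":0},{"jaw":3,"slide":[-0.1,0,0.95],"spin":0},{"jaw":6.1,"slide":[-0.1,0,0.95],"spin":0},{"jaw":6.1,"slide":[-0.1,0,0.95],"spin":0},{"jaw":6.1,"slide":[-0.1,0,0.95],"spin":0},{"jaw":6.1,"slide":[-0.1,0,0.95],"spin":0},{"jaw":6.1,"slide":[-0.1,0,-4],"spin":0},{"jaw":6.1,"slide":[-0.1,0,-9],"spin":0},{"jaw":6.1,"slide":[-0.1,0,-13],"spin":0}])

```text
time_s: 28.05
ee_pos: [0.6065, -0.1293, 0.2115]
orientation: [0.701, 0.713, 0.0, 0.001]
contact_force: [1.1, -0.8, -0.9]
finger_gap: 0.693
```

```bash
python3 - <<'E'
from h import *
st();go((.414,.3524,.033),.21)
a=snap('scene')['color'][170:290,280:420,::-1]; b=snap('scene')['color'][150:260,150:290,::-1]
a=cv2.resize(a,(380,326),interpolation=cv2.INTER_CUBIC); b=cv2.resize(b,(420,330),interpolation=cv2.INTER_CUBIC)
im=np.zeros((330,800,3),np.uint8); im[:326,:380]=a; im[:330,380:]=b; cv2.imwrite('pics/m4.png',im)
E
```

```text
t 28.05 ee [ 0.6065 -0.1293  0.2115] yaw 0.017 tilt 0.0019 F [ 1.1 -0.8 -0.9] gap 0.693 q [-0.4   0.52  1.14 -0.    1.48 -0.42]
slide [ 48.5  -18.46  17.78] spin -0.193
```

View pics/m4.png

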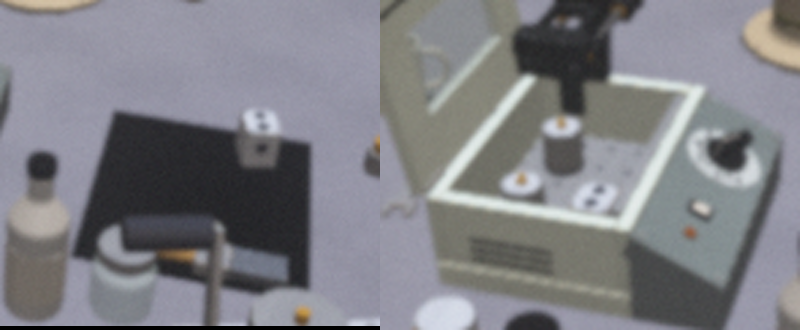

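Three parts stand in the chamber (two pumps and block1 at (595,195)); block2 is still on the mat at (260,125), unchanged.

Emit:
drive_tool(moves=[{"jaw":6.4,"slide":[48.5,-18.5,2],"spin":-0.19},{"jaw":6.4,"slide":[48.5,-18.5,2],"spin":-0.19},{"jaw":6.4,"slide":[48.5,-18.5,2],"spin":-0.19},{"jaw":6.4,"slide":[48.5,-18.5,2],"spin":-0.19},{"jaw":6.4,"slide":[48.5,-18.5,2],"spin":-0.19},{"jaw":6.4,"slide":[48.5,-18.5,2],"spin":-0.19},{"jaw":6.4,"slide":[48.5,-18.5,2],"spin":-0.19},{"jaw":6.4,"slide":[48.5,-18.5,2],"spin":-0.19},{"jaw":6.4,"slide":[48.5,-18.5,2],"spin":-0.19},{"jaw":6.4,"slide":[48.5,-18.5,2],"spin":-0.19},{"jaw":6.4,"slide":[48.5,-18.5,2],"spin":-0.19},{"jaw":6.4,"slide":[48.5,-18.5,2],"spin":-0.19},{"jaw":6.4,"slide":[48.5,-18.5,7],"spin":-0.19},{"jaw":6.4,"slide":[48.5,-18.5,11],"spin":-0.19},{"jaw":6.4,"slide":[48.5,-18.5,12.5],"spin":-0.19},{"jaw":6.4,"slide":[48.5,-18.5,12.5],"spin":-0.19}])

```text
time_s: 29.75
ee_pos: [0.4125, 0.3509, 0.0813]
orientation: [0.631, 0.776, -0.003, -0.001]
contact_force: [-0.1, -0.1, 0.6]
finger_gap: 0.725
```

```bash
python3 - <<'E'
from h import *
st();p=go((.414,.3524,.033),.21);go((.4859,-.131,.2),.015)
E
```

```text
t 29.75 ee [0.4125 0.3509 0.0813] yaw 0.206 tilt 0.0055 F [-0.1 -0.1  0.6] gap 0.725 q [ 0.49  0.54  1.54 -0.    1.07  0.28]
slide [0.12 0.2  4.83] spin -0.004
slide [-48.7   -2.72 -11.77] spin 0.191
```

Emit:
drive_tool(moves=[{"jaw":6.4,"slide":[0,0.1,3],"spin":0},{"jaw":6.4,"slide":[0,0.1,4.8],"spin":0},{"jaw":6.4,"slide":[0,0.1,4.8],"spin":0},{"jaw":3,"slide":[0,0.1,4.8],"spin":0},{"jaw":3,"slide":[0,0.1,4.8],"spin":0},{"jaw":3,"slide":[0,0.1,4.8],"spin":0},{"jaw":3,"slide":[0,0.1,4.8],"spin":0},{"jaw":3,"slide":[0,0.1,4.8],"spin":0},{"jaw":3,"slide":[0,0.1,1],"spin":0},{"jaw":3,"slide":[0,0.1,-4],"spin":0},{"jaw":3,"slide":[0,0.1,-9],"spin":0},{"jaw":3,"slide":[0,0.1,-11.8],"spin":0},{"jaw":3,"slide":[-48.7,-2.7,-11.8],"spin":0.19},{"jaw":3,"slide":[-48.7,-2.7,-11.8],"spin":0.19},{"jaw":3,"slide":[-48.7,-2.7,-11.8],"spin":0.19},{"jaw":3,"slide":[-48.7,-2.7,-11.8],"spin":0.19},{"jaw":3,"slide":[-48.7,-2.7,-11.8],"spin":0.19}])

```text
time_s: 31.45
ee_pos: [0.4508, 0.1038, 0.202]
orientation: [0.701, 0.713, 0.0, 0.0]
contact_force: [0.4, -0.1, -4.7]
finger_gap: 0.567
```

```bash
python3 - <<'E'
from h import *
st();go((.4859,-.131,.2),.015)
E
```

```text
t 31.45 ee [0.4508 0.1038 0.202 ] yaw 0.017 tilt 0.0002 F [ 0.4 -0.1 -4.7] gap 0.567 q [-0.03  0.26  1.59  0.    1.29 -0.05]
slide [-23.53   3.1    0.2 ] spin 0.002
```

Emit:
drive_tool(moves=[{"jaw":3,"slide":[-23.6,3.1,0],"spin":0},{"jaw":3,"slide":[-23.6,3.1,0],"spin":0},{"jaw":3,"slide":[-23.6,3.1,0],"spin":0},{"jaw":3,"slide":[-23.6,3.1,0],"spin":0},{"jaw":3,"slide":[-23.6,3.1,0],"spin":0},{"jaw":3,"slide":[-23.6,3.1,0],"spin":0},{"jaw":3,"slide":[-23.6,3.1,0],"spin":0},{"jaw":3,"slide":[-23.6,3.1,4],"spin":0},{"jaw":3,"slide":[-23.6,3.1,8],"spin":0},{"jaw":3,"slide":[-23.6,3.1,11],"spin":0},{"jaw":3,"slide":[-23.6,3.1,12.3],"spin":0},{"jaw":3,"slide":[-23.6,3.1,12.3],"spin":0},{"jaw":3,"slide":[-23.6,3.1,12.3],"spin":0}])

```text
time_s: 32.75
ee_pos: [0.4866, -0.129, 0.0795]
orientation: [0.701, 0.714, 0.0, 0.0]
contact_force: [0.0, 0.1, -4.0]
finger_gap: 0.566
```

Emit:
drive_tool(moves=[{"jaw":3,"slide":[-0.1,0,0.6],"spin":0},{"jaw":3,"slide":[-0.1,0,0.9],"spin":0},{"jaw":3,"slide":[-0.1,0,0.9],"spin":0},{"jaw":6.1,"slide":[-0.1,0,0.9],"spin":0},{"jaw":6.1,"slide":[-0.1,0,0.9],"spin":0},{"jaw":6.1,"slide":[-0.1,0,0.9],"spin":0},{"jaw":6.1,"slide":[-0.1,0,0.9],"spin":0},{"jaw":6.1,"slide":[-0.1,0,-4],"spin":0},{"jaw":6.1,"slide":[-0.1,0,-9],"spin":0},{"jaw":6.1,"slide":[-0.1,0,-14],"spin":0},{"jaw":3,"slide":[8,0,-19],"spin":0},{"jaw":0,"slide":[16,0,-19],"spin":0},{"jaw":0,"slide":[16,0,-19],"spin":0},{"jaw":0,"slide":[16,0,-19],"spin":0}])

```text
time_s: 34.15
ee_pos: [0.4832, 0.0333, 0.2699]
orientation: [0.7, 0.714, 0.001, 0.0]
contact_force: [0.8, -0.5, 0.5]
finger_gap: 0.358
```

```bash
python3 - <<'E'
from h import *
st()
a=snap('scene')['color'][130:260,130:290,::-1]; b=snap('top')['color'][140:240,230:360,::-1]
a=cv2.resize(a,(400,325),interpolation=cv2.INTER_CUBIC); b=cv2.resize(b,(400,308),interpolation=cv2.INTER_CUBIC)
im=np.zeros((330,800,3),np.uint8); im[:325,:400]=a; im[:308,400:]=b; cv2.imwrite('pics/m5.png',im)
E
```

```text
t 34.15 ee [0.4832 0.0333 0.2699] yaw 0.02 tilt 0.0017 F [ 0.8 -0.5  0.5] gap 0.358 q [-0.18  0.24  1.41  0.    1.49 -0.2 ]
```

View pics/m5.png

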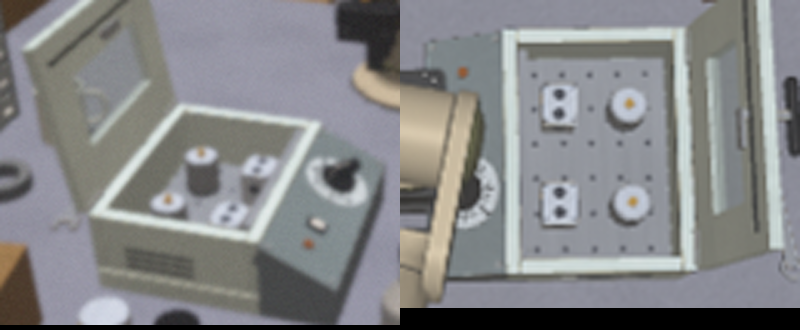

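```bash
python3 - <<'E'
from h import *
s=snap('top')
for th in (1.5,1.6,1.7,1.8): print(th,np.round((proj(s,lidp(th,-.22,-.1,.014))[0]-[230,140])*[400/130,308/100]+[400,0]),'edge',np.round(lidp(th,-.22,0,.014),3))
st();go((.455,.033,.40),.015);go((.455,-.42,.40),.015);q=go((.455,-.42,.30),.015)
for th in np.arange(1.8,-.01,-.1): 
    P=lidp(th,-.195,-.09,.014)-[0,.012,0]; 
    print(round(th,2),np.round(P,3),end=' '); go([.455,P[1],P[2]],None,q)
E
```

```text
1.5 [730. 203.] edge [ 0.548 -0.28   0.345]
1.6 [751. 203.] edge [ 0.548 -0.302  0.344]
1.7 [773. 204.] edge [ 0.549 -0.324  0.341]
1.8 [792. 204.] edge [ 0.549 -0.345  0.336]
t 34.3 ee [0.4835 0.0308 0.2688] yaw 0.019 tilt 0.0005 F [-0.2  0.2 -0.3] gap 0.218 q [-0.18  0.24  1.41 -0.    1.49 -0.2 ]
slide [  0.27  -2.84 -13.12] spin 0.004
slide [-45.03  -3.72 -13.1 ] spin 0.004
slide [-45.02  -3.72  -3.1 ] spin 0.004
1.8 [ 0.459 -0.353  0.312] slide [ 6.68  0.1  -1.17] spin 0
1.7 [ 0.459 -0.334  0.317] slide [ 8.58  0.13 -1.66] spin 0
1.6 [ 0.458 -0.315  0.32 ] slide [10.51  0.16 -1.95] spin 0
1.5 [ 0.458 -0.295  0.321] slide [12.46  0.19 -2.05] spin 0
1.4 [ 0.458 -0.276  0.32 ] slide [14.41  0.22 -1.95] spin 0
1.3 [ 0.458 -0.257  0.317] slide [16.34  0.25 -1.66] spin 0
1.2 [ 0.457 -0.238  0.312] slide [18.24  0.27 -1.18] spin 0
1.1 [ 0.457 -0.219  0.305] slide [20.07  0.3  -0.51] spin 0
1.0 [ 0.457 -0.202  0.297] slide [21.83  0.33  0.33] spin 0
0.9 [ 0.457 -0.185  0.286] slide [23.5   0.35  1.35] spin 0
0.8 [ 0.456 -0.169  0.275] slide [25.06  0.38  2.54] spin 0
0.7 [ 0.456 -0.155  0.261] slide [26.49  0.4   3.87] spin 0
0.6 [ 0.456 -0.142  0.247] slide [27.78  0.42  5.33] spin 0
0.5 [ 0.456 -0.131  0.231] slide [28.91  0.43  6.92] spin 0
0.4 [ 0.456 -0.121  0.214] slide [29.89  0.45  8.62] spin 0
0.3 [ 0.455 -0.113  0.196] slide [30.69  0.46 10.4 ] spin 0
0.2 [ 0.455 -0.107  0.177] slide [31.31  0.47 12.25] spin 0
0.1 [ 0.455 -0.103  0.158] slide [31.74  0.48 14.16] spin 0
-0.0 [ 0.455 -0.1    0.139] slide [31.97  0.48 16.1 ] spin 0
```

Lid is at about 1.7 rad (its edge at pixel 770 in the right panel). All four parts stand apart in the chamber. Now going behind the lid.

Emit:
drive_tool(moves=[{"jaw":0,"slide":[0.3,-2.8,-5],"spin":0},{"jaw":0,"slide":[0.3,-2.8,-9],"spin":0},{"jaw":0,"slide":[0.3,-2.8,-13],"spin":0},{"jaw":0,"slide":[-45,-3.7,-13],"spin":0},{"jaw":0,"slide":[-45,-3.7,-13],"spin":0},{"jaw":0,"slide":[-45,-3.7,-13],"spin":0},{"jaw":0,"slide":[-45,-3.7,-13],"spin":0},{"jaw":0,"slide":[-45,-3.7,-13],"spin":0},{"jaw":0,"slide":[-45,-3.7,-13],"spin":0},{"jaw":0,"slide":[-45,-3.7,-13],"spin":0},{"jaw":0,"slide":[-45,-3.7,-13],"spin":0},{"jaw":0,"slide":[-45,-3.7,-13],"spin":0},{"jaw":0,"slide":[-45,-3.7,-13],"spin":0},{"jaw":0,"slide":[-45,-3.7,-13],"spin":0},{"jaw":0,"slide":[-45,-3.7,-13],"spin":0},{"jaw":0,"slide":[-45,-3.7,-9],"spin":0},{"jaw":0,"slide":[-45,-3.7,-5],"spin":0},{"jaw":0,"slide":[-45,-3.7,-3.2],"spin":0},{"jaw":0,"slide":[-45,-3.7,-3.2],"spin":0}])

```text
time_s: 36.2
ee_pos: [0.4539, -0.4186, 0.2991]
orientation: [0.701, 0.714, 0.0, -0.002]
contact_force: [-0.0, 0.2, 0.1]
finger_gap: 0.006
```

```bash
python3 - <<'E'
from h import *
st()
E
```

```text
t 36.2 ee [ 0.4539 -0.4186  0.2991] yaw 0.018 tilt 0.0042 F [-0.   0.2  0.1] gap 0.006 q [-0.94  0.48  0.97  0.    1.7  -0.95]
```

Emit:
drive_tool(moves=[{"jaw":0,"slide":[4,0,0],"spin":0},{"jaw":0,"slide":[7,0,0],"spin":0},{"jaw":0,"slide":[9,0,0],"spin":0},{"jaw":0,"slide":[11,0.1,0],"spin":0},{"jaw":0,"slide":[13,0.1,0],"spin":0},{"jaw":0,"slide":[15,0.2,0],"spin":0},{"jaw":0,"slide":[17,0.2,0],"spin":0},{"jaw":0,"slide":[18.5,0.2,0],"spin":0},{"jaw":0,"slide":[20,0.2,0],"spin":0},{"jaw":0,"slide":[21.8,0.2,0.4],"spin":0},{"jaw":0,"slide":[23.5,0.3,1.4],"spin":0},{"jaw":0,"slide":[25,0.3,2.5],"spin":0},{"jaw":0,"slide":[26.5,0.3,3.9],"spin":0},{"jaw":0,"slide":[27.8,0.3,5.3],"spin":0},{"jaw":0,"slide":[28.9,0.3,6.9],"spin":0}])

```text
time_s: 37.7
ee_pos: [0.4522, -0.1297, 0.2317]
orientation: [0.701, 0.713, 0.0, 0.0]
contact_force: [-0.3, 0.0, 2.2]
finger_gap: 0.006
```

```bash
python3 - <<'E'
from h import *
st()
a=snap('scene')['color'][100:260,130:330,::-1]
cv2.imwrite('pics/m6.png',cv2.resize(a,None,fx=3,fy=3,interpolation=cv2.INTER_CUBIC))
E
```

```text
t 37.7 ee [ 0.4522 -0.1297  0.2317] yaw 0.018 tilt 0.0009 F [-0.3  0.   2.2] gap 0.006 q [-0.53  0.25  1.52  0.    1.38 -0.55]
```

View pics/m6.png

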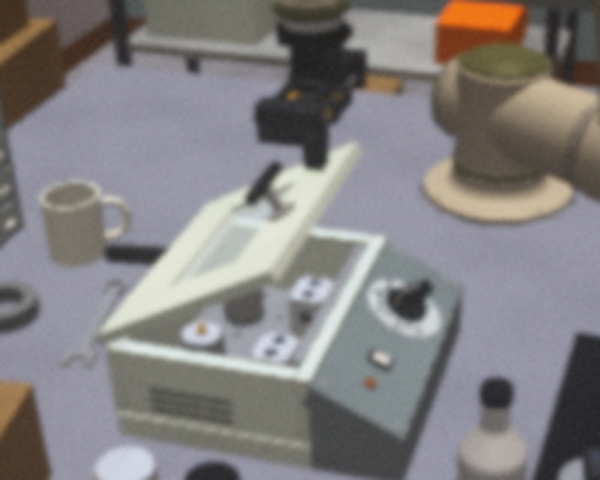

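Emit:
drive_tool(moves=[{"jaw":0,"slide":[1,0,1.7],"spin":0},{"jaw":0,"slide":[1.8,0,3.5],"spin":0},{"jaw":0,"slide":[2.4,0,5.3],"spin":0},{"jaw":0,"slide":[2.8,0,7.2],"spin":0},{"jaw":0,"slide":[3,0,8.5],"spin":0},{"jaw":0,"slide":[3,0,9.2],"spin":0},{"jaw":0,"slide":[3,0,9.4],"spin":0},{"jaw":0,"slide":[3,0,9.4],"spin":0}])

```text
time_s: 38.55
ee_pos: [0.4515, -0.1005, 0.1398]
orientation: [0.701, 0.713, 0.0, -0.0]
contact_force: [-7.2, 6.8, 20.2]
finger_gap: 0.005
```

```bash
python3 - <<'E'
from h import *
st(); go((.5457,-.107,.25),1.567)
E
```

```text
t 38.55 ee [ 0.4515 -0.1005  0.1398] yaw 0.017 tilt 0.0012 F [-7.2  6.8 20.2] gap 0.005 q [-0.48  0.34  1.69  0.    1.11 -0.49]
slide [ -0.8    9.41 -11.02] spin -1.55
```

Emit:
drive_tool(moves=[{"jaw":0,"slide":[0,0,-4],"spin":0},{"jaw":2,"slide":[0,0,-8],"spin":0},{"jaw":4,"slide":[-0.8,9.3,-11],"spin":-1.55},{"jaw":4,"slide":[-0.8,9.3,-11],"spin":-1.55},{"jaw":4,"slide":[-0.8,9.3,-11],"spin":-1.55},{"jaw":4,"slide":[-0.8,9.3,-11],"spin":-1.55},{"jaw":4,"slide":[-0.8,9.3,-11],"spin":-1.55},{"jaw":4,"slide":[-0.8,9.3,-11],"spin":-1.55},{"jaw":4,"slide":[-0.8,9.3,-11],"spin":-1.55},{"jaw":4,"slide":[-0.8,9.3,-11],"spin":-1.55},{"jaw":4,"slide":[-0.8,9.3,-11],"spin":-1.55},{"jaw":4,"slide":[-0.8,9.3,-11],"spin":-1.55},{"jaw":4,"slide":[-0.8,9.3,-11],"spin":-1.55},{"jaw":4,"slide":[-0.8,9.3,-11],"spin":-1.55}])

```text
time_s: 39.95
ee_pos: [0.5449, -0.1077, 0.2482]
orientation: [0.002, 1.0, 0.0, 0.0]
contact_force: [0.1, -0.3, -0.4]
finger_gap: 0.453
```

```bash
python3 - <<'E'
from h import *
st(); go((.5457,-.107,.158),1.567)
E
```

```text
t 39.95 ee [ 0.5449 -0.1077  0.2482] yaw 1.567 tilt 0.0004 F [ 0.1 -0.3 -0.4] gap 0.453 q [-0.41  0.38  1.26  0.    1.49 -1.98]
slide [-0.08  0.06  9.02] spin 0.0
```

Emit:
drive_tool(moves=[{"jaw":4,"slide":[-0.1,0,5],"spin":0},{"jaw":4,"slide":[-0.1,0,8],"spin":0},{"jaw":4,"slide":[-0.1,0,9],"spin":0},{"jaw":4,"slide":[-0.1,0,9],"spin":0},{"jaw":0.5,"slide":[-0.1,0,9],"spin":0},{"jaw":0.5,"slide":[-0.1,0,9],"spin":0},{"jaw":0.5,"slide":[-0.1,0,9],"spin":0},{"jaw":0.5,"slide":[-0.1,0,9],"spin":0},{"jaw":0.5,"slide":[-0.1,0,9],"spin":0}], grip_force=20)

```text
time_s: 40.85
ee_pos: [0.5463, -0.1076, 0.1588]
orientation: [0.002, 1.0, -0.0, 0.001]
contact_force: [-0.6, 2.4, 7.0]
finger_gap: 0.156
```

Emit:
drive_tool(moves=[{"jaw":0.5,"slide":[0,0,0],"spin":0.12},{"jaw":0.5,"slide":[0,0,0],"spin":0.24},{"jaw":0.5,"slide":[0,0,0],"spin":0.36},{"jaw":0.5,"slide":[0,0,0],"spin":0.48},{"jaw":0.5,"slide":[0,0,0],"spin":0.6},{"jaw":0.5,"slide":[0,0,0],"spin":0.72},{"jaw":0.5,"slide":[0,0,0],"spin":0.84},{"jaw":0.5,"slide":[0,0,0],"spin":0.96},{"jaw":0.5,"slide":[0,0,0],"spin":1.08},{"jaw":0.5,"slide":[0,0,0],"spin":1.2},{"jaw":0.5,"slide":[0,0,0],"spin":1.32},{"jaw":0.5,"slide":[0,0,0],"spin":1.44},{"jaw":0.5,"slide":[0,0,0],"spin":1.55},{"jaw":0.5,"slide":[0,0,0],"spin":1.55},{"jaw":0.5,"slide":[0,0,0],"spin":1.55}])

```text
time_s: 42.35
ee_pos: [0.5467, -0.1073, 0.1588]
orientation: [0.701, 0.713, 0.001, 0.001]
contact_force: [1.4, 4.6, 5.9]
finger_gap: 0.157
```

```bash
python3 - <<'E'
from h import *
st()
E
```

```text
t 42.35 ee [ 0.5467 -0.1073  0.1588] yaw 0.017 tilt 0.0028 F [1.4 4.6 5.9] gap 0.157 q [-0.41  0.46  1.41  0.    1.27 -0.42]
```

Emit:
drive_tool(moves=[{"jaw":4,"slide":[0,0,0],"spin":0},{"jaw":4,"slide":[0,0,0],"spin":0},{"jaw":4,"slide":[0,0,0],"spin":0},{"jaw":4,"slide":[0,0,-5],"spin":0},{"jaw":4,"slide":[0,0,-10],"spin":0},{"jaw":4,"slide":[-5,0,-14],"spin":0},{"jaw":4,"slide":[-10,0,-14],"spin":0},{"jaw":4,"slide":[-15,0,-14],"spin":0},{"jaw":4,"slide":[-20,0,-14],"spin":0},{"jaw":4,"slide":[-20,0,-14],"spin":0}])

```text
time_s: 43.35
ee_pos: [0.5484, -0.3125, 0.2964]
orientation: [0.703, 0.711, -0.001, -0.001]
contact_force: [0.2, -0.3, -0.3]
finger_gap: 0.453
```

```bash
python3 - <<'E'
from h import *
st()
a=snap('scene','s7.png')['color'][165:245,220:300,::-1]; b=snap('top','t7.png')['color'][160:230,230:300,::-1]
a=cv2.resize(a,(400,400),interpolation=cv2.INTER_CUBIC); b=cv2.resize(b,(400,400),interpolation=cv2.INTER_CUBIC)
cv2.imwrite('pics/m7.png',np.hstack([a,b]))
E
```

```text
t 43.35 ee [ 0.5484 -0.3125  0.2964] yaw 0.012 tilt 0.0016 F [ 0.2 -0.3 -0.3] gap 0.453 q [-0.7   0.5   0.93 -0.    1.71 -0.72]
```

View pics/m7.png

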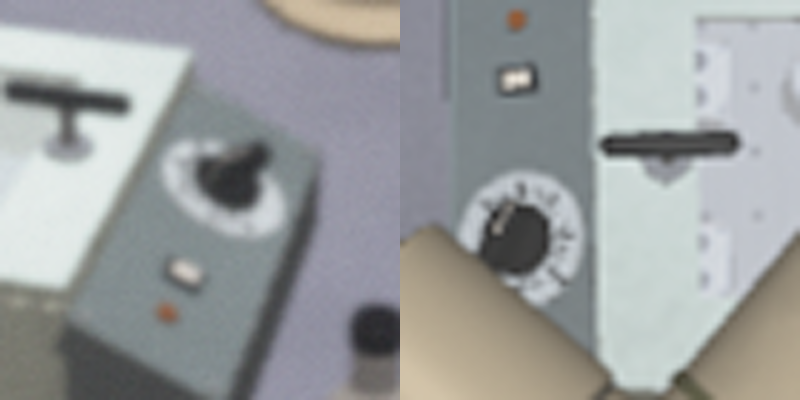

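```bash
python3 - <<'E'
from h import *
a=snap('scene');b=snap('top')
n=np.sin(.45)*-DX+np.cos(.45)*Z; p0=dry(-.16,0,.095)
def hit(s,u,v,h):
    o,d=ray(s,u,v); return o+d*((p0+h*n-o)@n)/(d@n)
r1=hit(b,251.4,201.5,0.001); r2=hit(a,264.5,202.4,.001); print('ring',r1,r2,'dryer x,y',(r1-C0)@DX,(r1-C0)@DY)
r=(r1+r2)/2
# grip predictions
u=np.cos(.45)*DX+np.sin(.45)*Z # operator's up along panel
for h in(.015,.02,.025):
    g=r+h*n; print(h,'grip',np.round(g,4))
    for ang in(0,.2,.4):
        t=np.pi*1.25-ang # math angle seen from operator (right=-DY, up=u)
        d=np.cos(t)*-DY+np.sin(t)*u
        e=[g+k*.023*d+.013*n for k in(1,-1)]
        print('  ang',ang,'top bar ends px', [np.round((proj(b,x)[0]-[230,160])*400/70+[400,0]) for x in e],'scene',[np.round((proj(a,x)[0]-[220,165])*5) for x in e])
E
```

```text
ring [ 0.50074278 -0.01706458  0.09828649] [ 0.50112557 -0.01420726  0.09690913] dryer x,y -0.1554954842381105 -0.04346129700835288
0.015 grip [ 0.5008 -0.0091  0.1111]
  ang 0 top bar ends px [array([477., 208.]), array([524., 254.])] scene [array([255., 181.]), array([223., 132.])]
  ang 0.2 top bar ends px [array([482., 203.]), array([519., 259.])] scene [array([249., 181.]), array([229., 132.])]
  ang 0.4 top bar ends px [array([488., 199.]), array([513., 263.])] scene [array([243., 180.]), array([235., 133.])]
0.02 grip [ 0.5008 -0.0069  0.1156]
  ang 0 top bar ends px [array([474., 206.]), array([520., 253.])] scene [array([258., 176.]), array([226., 126.])]
  ang 0.2 top bar ends px [array([479., 201.]), array([515., 258.])] scene [array([252., 176.]), array([232., 127.])]
  ang 0.4 top bar ends px [array([484., 198.]), array([509., 262.])] scene [array([246., 174.]), array([238., 128.])]
0.025 grip [ 0.5008 -0.0048  0.1201]
  ang 0 top bar ends px [array([470., 205.]), array([517., 252.])] scene [array([261., 171.]), array([230., 121.])]
  ang 0.2 top bar ends px [array([475., 200.]), array([512., 257.])] scene [array([255., 170.]), array([235., 121.])]
  ang 0.4 top bar ends px [array([481., 196.]), array([506., 261.])] scene [array([249., 169.]), array([241., 123.])]
```

```bash
python3 - <<'E'
from h import *
a=cv2.imread('pics/s7.png')[187:217,248:283]; b=cv2.imread('pics/t0.png')[183:217,234:268]
f=lambda i,s: cv2.resize(np.clip(i.astype(float)*1.5,0,255).astype(np.uint8),s,interpolation=cv2.INTER_CUBIC)
cv2.imwrite('pics/m8.png',np.hstack([f(a,(466,400)),f(b,(400,400))])[:, :800] if 0 else cv2.resize(np.hstack([f(a,(466,400)),f(b,(400,400))]),(798,368)))
E
```

```text
(no output)
```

View pics/m8.png

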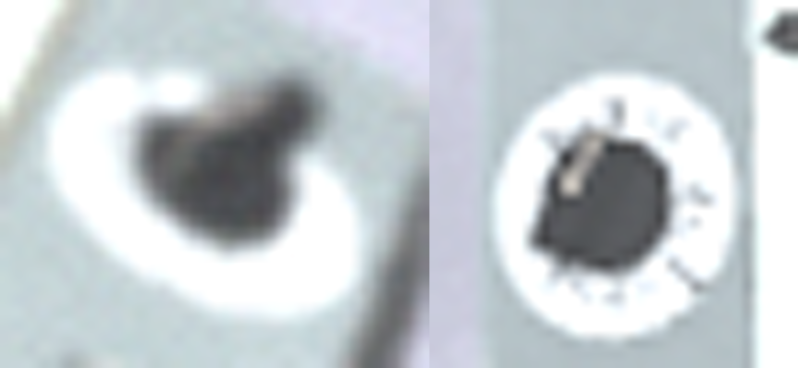

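```bash
python3 - <<'E'
from h import *
a=snap('scene');b=snap('top')
n=np.sin(.45)*-DX+np.cos(.45)*Z; p0=dry(-.16,0,.095)
u=np.cos(.45)*DX+np.sin(.45)*Z
def hit(s,p,h):
    o,d=ray(s,*p); return o+d*((p0+h*n-o)@n)/(d@n)
B=lambda x,y:((x-429)/10.84+234-.45,y/10.84+183-.45)
S=lambda x,y:(x/12.27+248-.45,y/12.27+187-.45)
ring=(np.array([.50074,-.01706,.0983])+[.50113,-.01421,.0969])/2
for ht in(.02,.025,.03,.035,.04):
    e,f=hit(b,B(602,138),ht),hit(b,B(534,240),ht); m=(e+f)/2; v=e-f
    t=np.arctan2(v@u,-(v@DY)); d=np.pi*1.25-(t%(2*np.pi))
    g=m-.013*n
    print(ht,'len',round(np.linalg.norm(v),4),'dial',round(d,2),'grip',np.round(g,4),'off axis',round((m-ring)@u,4),round((m-ring)@DY,4),'tail scene',(np.round((proj(a,f)[0]-[247.55,186.55])*12.27)),'world dir',round(np.arctan2(v[1],v[0]),2))
print('ring+24mm',ring+.02*n)
E
```

```text
0.02 len 0.0415 dial 1.46 grip [ 0.5043 -0.0045  0.0989] off axis -0.0094 0.0035 tail scene [316. 158.] world dir -0.61
0.025 len 0.0414 dial 1.46 grip [ 0.5034 -0.0046  0.1045] off axis -0.0068 0.0026 tail scene [316. 139.] world dir -0.61
0.03 len 0.0412 dial 1.46 grip [ 0.5025 -0.0048  0.1101] off axis -0.0043 0.0017 tail scene [317. 120.] world dir -0.61
0.035 len 0.0411 dial 1.46 grip [ 0.5016 -0.0049  0.1157] off axis -0.0018 0.0008 tail scene [317. 101.] world dir -0.61
0.04 len 0.0409 dial 1.46 grip [ 0.5007 -0.005   0.1213] off axis 0.0008 -0.0001 tail scene [318.  81.] world dir -0.61
ring+24mm [ 0.50080629 -0.00693664  0.11560894]
```

```bash
python3 - <<'E'
from h import *
st(); go((.5015,-.005,.22),.96)
E
```

```text
t 43.65 ee [ 0.5496 -0.3061  0.2982] yaw 0.019 tilt 0.0002 F [ 0.   0.4 -0.1] gap 0.455 q [-0.7   0.5   0.94  0.    1.71 -0.71]
slide [30.19 -4.24  7.82] spin -0.941
```

Emit:
drive_tool(moves=[{"jaw":3.2,"slide":[30.2,-4.2,0],"spin":-0.94},{"jaw":3.2,"slide":[30.2,-4.2,0],"spin":-0.94},{"jaw":3.2,"slide":[30.2,-4.2,0],"spin":-0.94},{"jaw":3.2,"slide":[30.2,-4.2,0],"spin":-0.94},{"jaw":3.2,"slide":[30.2,-4.2,0],"spin":-0.94},{"jaw":3.2,"slide":[30.2,-4.2,0],"spin":-0.94},{"jaw":3.2,"slide":[30.2,-4.2,0],"spin":-0.94},{"jaw":3.2,"slide":[30.2,-4.2,4],"spin":-0.94},{"jaw":3.2,"slide":[30.2,-4.2,8],"spin":-0.94},{"jaw":3.2,"slide":[30.2,-4.2,12],"spin":-0.94},{"jaw":3.2,"slide":[30.2,-4.2,14],"spin":-0.94},{"jaw":3.2,"slide":[30.2,-4.2,14],"spin":-0.94}])

```text
time_s: 44.85
ee_pos: [0.5006, -0.0051, 0.1559]
orientation: [0.301, 0.954, -0.0, -0.002]
contact_force: [0.5, -0.1, 0.7]
finger_gap: 0.363
```

```bash
python3 - <<'E'
from h import *
st(); go((.5015,-.005,.115),.96)
E
```

```text
t 44.85 ee [ 0.5006 -0.0051  0.1559] yaw 0.959 tilt 0.0048 F [ 0.5 -0.1  0.7] gap 0.363 q [-0.25  0.38  1.56  0.    1.2  -1.21]
slide [-0.08  0.07  4.09] spin -0.001
```

Emit:
drive_tool(moves=[{"jaw":3.2,"slide":[0,0,2],"spin":0},{"jaw":3.2,"slide":[0,0,3],"spin":0},{"jaw":3.2,"slide":[0,0,3.9],"spin":0},{"jaw":3.2,"slide":[0,0,3.9],"spin":0},{"jaw":0.8,"slide":[0,0,3.9],"spin":0},{"jaw":0.8,"slide":[0,0,3.9],"spin":0},{"jaw":0.8,"slide":[0,0,3.9],"spin":0},{"jaw":0.8,"slide":[0,0,3.9],"spin":0}], grip_force=8)

```text
time_s: 45.65
ee_pos: [0.5037, -0.0059, 0.1199]
orientation: [0.302, 0.953, 0.001, 0.002]
contact_force: [5.3, 6.5, 0.6]
finger_gap: 0.193
```

```bash
python3 - <<'E'
from h import *
st()
E
```

```text
t 45.65 ee [ 0.5037 -0.0059  0.1199] yaw 0.957 tilt 0.0047 F [5.3 6.5 0.6] gap 0.193 q [-0.25  0.42  1.61  0.    1.1  -1.21]
```

Emit:
drive_tool(moves=[{"jaw":0.8,"slide":[0,0.3,0],"spin":0.12},{"jaw":0.8,"slide":[0,0.3,0],"spin":0.24},{"jaw":0.8,"slide":[0,0.3,0],"spin":0.36},{"jaw":0.8,"slide":[0,0.3,0],"spin":0.48},{"jaw":0.8,"slide":[0,0.3,0],"spin":0.6},{"jaw":0.8,"slide":[0,0.3,0],"spin":0.72},{"jaw":0.8,"slide":[0,0.3,0],"spin":0.84},{"jaw":0.8,"slide":[0,0.3,0],"spin":0.96},{"jaw":0.8,"slide":[0,0.3,0],"spin":1.08},{"jaw":0.8,"slide":[0,0.3,0],"spin":1.16},{"jaw":0.8,"slide":[0,0.3,0],"spin":1.16}])

```text
time_s: 46.75
ee_pos: [0.5002, -0.0048, 0.1177]
orientation: [0.776, 0.631, -0.004, -0.003]
contact_force: [-13.9, -7.1, -2.6]
finger_gap: 0.167
```

```bash
python3 - <<'E'
from h import *
st(); print(ctrl.sense()['moment'])
E
```

```text
t 46.75 ee [ 0.5002 -0.0048  0.1177] yaw -0.205 tilt 0.0101 F [-13.9  -7.1  -2.6] gap 0.167 q [-0.24  0.43  1.61 -0.    1.11 -0.04]
[-1.14885857  2.16784646  0.13375864]
```

```bash
python3 - <<'E'
from h import *
q=go((.5002,-.0048,.18)); go((.4784,.0414,.18),.733)
go((.4784,.0414,.105),.733)
E
```

```text
slide [-0.02 -0.06 -6.23] spin 0
slide [ 4.06 -3.14 -6.21] spin -0.938
slide [ 4.08 -3.06  1.29] spin -0.938
```

Emit:
drive_tool(moves=[{"jaw":3,"slide":[0,0,0],"spin":0},{"jaw":3,"slide":[0,0,0],"spin":0},{"jaw":3,"slide":[0,0,-3],"spin":0},{"jaw":3,"slide":[0,0,-6.2],"spin":0},{"jaw":0,"slide":[4,-3.1,-6.2],"spin":-0.94},{"jaw":0,"slide":[4,-3.1,-6.2],"spin":-0.94},{"jaw":0,"slide":[4,-3.1,-6.2],"spin":-0.94},{"jaw":0,"slide":[4,-3.1,-6.2],"spin":-0.94},{"jaw":0,"slide":[4,-3.1,-6.2],"spin":-0.94},{"jaw":0,"slide":[4,-3.1,-6.2],"spin":-0.94},{"jaw":0,"slide":[4,-3.1,-6.2],"spin":-0.94},{"jaw":0,"slide":[4,-3.1,-6.2],"spin":-0.94}])

```text
time_s: 47.95
ee_pos: [0.4821, 0.0414, 0.1813]
orientation: [0.405, 0.914, 0.0, 0.001]
contact_force: [-1.4, 0.6, 0.1]
finger_gap: 0.008
```

```bash
python3 - <<'E'
from h import *
st(); go((.4784,.0414,.105),.733); go((.4968,.0212,.105),.733)
E
```

```text
t 47.95 ee [0.4821 0.0414 0.1813] yaw 0.737 tilt 0.0015 F [-1.4  0.6  0.1] gap 0.008 q [-0.16  0.32  1.57  0.    1.25 -0.9 ]
slide [ 0.26 -0.28  7.63] spin 0.004
slide [-2.47 -0.27  7.63] spin 0.004
```

Emit:
drive_tool(moves=[{"jaw":0,"slide":[0.3,-0.2,4],"spin":0},{"jaw":0,"slide":[0.3,-0.2,7.6],"spin":0},{"jaw":0,"slide":[0.3,-0.2,7.6],"spin":0},{"jaw":0,"slide":[-0.3,-0.2,7.6],"spin":0},{"jaw":0,"slide":[-0.8,-0.2,7.6],"spin":0},{"jaw":0,"slide":[-1.2,-0.2,7.6],"spin":0},{"jaw":0,"slide":[-1.6,-0.2,7.6],"spin":0},{"jaw":0,"slide":[-2,-0.2,7.6],"spin":0},{"jaw":0,"slide":[-2.3,-0.2,7.6],"spin":0},{"jaw":0,"slide":[-2.3,-0.2,7.6],"spin":0}])

```text
time_s: 48.95
ee_pos: [0.4953, 0.0248, 0.1051]
orientation: [0.405, 0.914, 0.002, -0.001]
contact_force: [-2.3, 3.3, -0.9]
finger_gap: 0.001
```

```bash
python3 - <<'E'
from h import *
st()
E
```

```text
t 48.95 ee [0.4953 0.0248 0.1051] yaw 0.737 tilt 0.0041 F [-2.3  3.3 -0.9] gap 0.001 q [-0.19  0.44  1.65  0.    1.06 -0.93]
```

Emit:
drive_tool(moves=[{"jaw":0,"slide":[-0.2,0,0],"spin":0},{"jaw":0,"slide":[-0.35,0,0],"spin":0},{"jaw":0,"slide":[-0.35,0,0],"spin":0},{"jaw":0,"slide":[1,0,0],"spin":0},{"jaw":0,"slide":[2.5,0,0],"spin":0},{"jaw":0,"slide":[2.5,0,-5],"spin":0},{"jaw":0,"slide":[2.5,0,-10],"spin":0},{"jaw":0,"slide":[-2.5,-4,-15],"spin":0},{"jaw":0,"slide":[-7.5,-4,-15],"spin":0},{"jaw":0,"slide":[-12.5,-4,-15],"spin":0},{"jaw":0,"slide":[-17.5,-4,-15],"spin":0},{"jaw":0,"slide":[-22.5,-4,-15],"spin":0},{"jaw":0,"slide":[-27,-8,-15],"spin":0},{"jaw":0,"slide":[-27,-12,-15],"spin":0},{"jaw":0,"slide":[-27,-12,-15],"spin":0}])

```text
time_s: 50.45
ee_pos: [0.5866, -0.2611, 0.2538]
orientation: [0.407, 0.914, -0.0, -0.001]
contact_force: [0.2, 0.3, -0.3]
finger_gap: 0.007
```

```bash
python3 - <<'E'
from h import *
st()
a=snap('scene')['color'][187:217,248:283,::-1]; b=snap('top','t9.png')['color'][183:217,234:268,::-1]
f=lambda i,s: cv2.resize(np.clip(i.astype(float)*1.5,0,255).astype(np.uint8),s,interpolation=cv2.INTER_CUBIC)
cv2.imwrite('pics/m9.png',cv2.resize(np.hstack([f(a,(466,400)),f(b,(400,400))]),(798,368)))
E
```

```text
t 50.45 ee [ 0.5866 -0.2611  0.2538] yaw 0.733 tilt 0.0019 F [ 0.2  0.3 -0.3] gap 0.007 q [-0.6   0.54  0.98 -0.    1.62 -1.34]
```

View pics/m9.png

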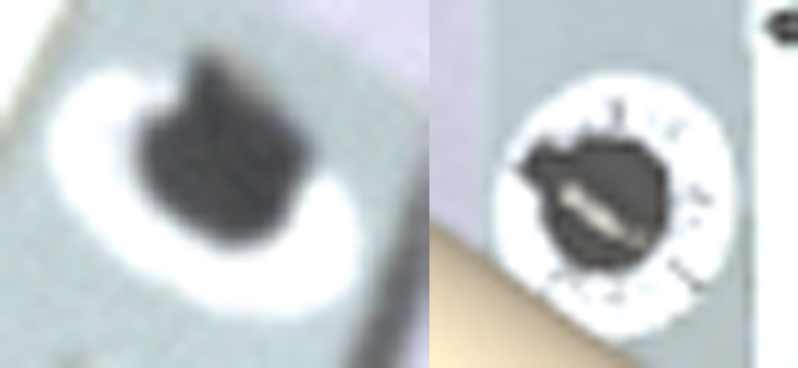

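```bash
cat >> h.py <<'E'
N=np.sin(.45)*-DX+np.cos(.45)*Z; U=np.cos(.45)*DX+np.sin(.45)*Z; P0=dry(-.16,0,.095)
def hit(s,p,h):
    o,d=ray(s,*p); return o+d*((P0+h*N-o)@N)/(d@N)
def ang(s,p,q,h):
    v=hit(s,q,h)-hit(s,p,h); return np.pi*1.25-(np.arctan2(v@U,-(v@DY))%(2*np.pi))
E
python3 - <<'E'
from h import *
s=snap('top'); im=s['color']
B=lambda x,y:((x-429)/10.84+234-.45,y/10.84+183-.45)
print('line',ang(s,B(565,187),B(645,243),.037),'tail-line end',ang(s,B(525,160),B(645,243),.037))
c=hit(s,B(606,205),.01); print('80 mark from ring centre',ang(s,(251.4,201.5),B(690,280),.001))
g=im.astype(float).sum(2)/3
print(np.round(g[196:208,243:257]).astype(int))
print('predicted 80 mark px',[np.round((proj(s,(np.array([.5009,-.0156,.0976])+r*(np.cos(np.pi/4)*-DY+np.sin(np.pi/4)*U)))[0]-[233.55,182.55])*10.84+[429,0]) for r in(.027,.034)])
E
```

```text
line 2.978048658885128 tail-line end 2.9729361505974916
80 mark from ring centre 3.1862540980660876
[[119  79  99 124  86  54  57  56  56  54  78 147 172 171]
 [ 62  54  54  53  55  58  61  61  60  60  57  78 145 179]
 [ 52  57  59  59  56  58  61  60  62  61  61  57  75 158]
 [ 67  56  59  65  65  56  57  59  62  62  62  60  52 149]
 [127  71  55  99 111  69  56  56  59  61  62  60  57 140]
 [172  93  54 110 135 105  77  55  57  59  61  61  58 118]
 [168  93  53  55  85 120 125  95  57  56  59  60  56 130]
 [171 104  53  57  55  85 132 134  88  60  60  57  59 141]
 [186 143  71  57  58  56  66 105 106  77  81  64  88 146]
 [198 175 107  55  59  59  58  57  59  81  89  79 137 184]
 [197 189 151  88  56  58  59  59  57  54  67 123 165 165]
 [197 194 168 125  89  65  61  54  69  82 122 184 179 132]]
predicted 80 mark px [array([670., 257.]), array([683., 271.])]
```

```bash
cat >> h.py <<'E'
def dial(s):
    g=s['color'].astype(float).mean(2)[198:208,244:256]; lab=cv2.connectedComponents((g>74).astype(np.uint8),connectivity=8)[1]
    ys,xs=np.mgrid[198:208,244:256]
    k=lab[201-198,247-244]; w=np.where(lab==k,g-58,0); w/=w.sum()
    m=np.array([(w*xs).sum(),(w*ys).sum()]); X=np.stack([xs-m[0],ys-m[1]],-1)
    C=np.einsum('ij,ijk,ijl->kl',w,X,X); e,V=np.linalg.eigh(C); d=V[:,1]*np.sign(V[0,1])
    print('n',(lab==k).sum(),'centre',m,'dir',d,'dial',ang(s,m-3*d,m+3*d,.037))
E
python3 - <<'E'
from h import *
s=snap('top'); dial(s); st(); go((.4784,.0414,.22),.733); q=go((.4784,.0414,.105),.733); go((.4976,.0222,.105),.733,q); go((.4997,.02,.105),.733,q)
E
```

```text
n 29 centre [251.19921105 203.96581197] dir [0.81073682 0.5854108 ] dial 2.990820089327305
t 50.65 ee [ 0.5884 -0.256   0.2551] yaw 0.738 tilt 0.0004 F [ 1.   0.1 -0.3] gap 0.006 q [-0.59  0.54  0.98  0.    1.62 -1.33]
slide [29.4  11.87  3.51] spin 0.005
slide [29.4  11.87 15.01] spin 0.005
slide [-2.71  0.14  0.  ] spin -0.0
slide [-3.02  0.15  0.  ] spin -0.0
```

Emit:
drive_tool(moves=[{"jaw":0,"slide":[29.4,11.9,0],"spin":0},{"jaw":0,"slide":[29.4,11.9,0],"spin":0},{"jaw":0,"slide":[29.4,11.9,0],"spin":0},{"jaw":0,"slide":[29.4,11.9,0],"spin":0},{"jaw":0,"slide":[29.4,11.9,0],"spin":0},{"jaw":0,"slide":[29.4,11.9,0],"spin":0},{"jaw":0,"slide":[29.4,11.9,0],"spin":0},{"jaw":0,"slide":[29.4,11.9,0],"spin":0},{"jaw":0,"slide":[29.4,11.9,5],"spin":0},{"jaw":0,"slide":[29.4,11.9,10],"spin":0},{"jaw":0,"slide":[29.4,11.9,15],"spin":0},{"jaw":0,"slide":[29.4,11.9,15],"spin":0},{"jaw":0,"slide":[29.4,11.9,15],"spin":0}])

```text
time_s: 51.95
ee_pos: [0.4794, 0.0399, 0.1057]
orientation: [0.405, 0.914, -0.0, 0.0]
contact_force: [0.9, 0.7, 0.8]
finger_gap: 0.005
```

```bash
python3 - <<'E'
from h import *
st(); go((.4997,.0198,.105),.733)
E
```

```text
t 51.95 ee [0.4794 0.0399 0.1057] yaw 0.737 tilt 0.0001 F [0.9 0.7 0.8] gap 0.005 q [-0.16  0.41  1.69 -0.    1.04 -0.9 ]
slide [-2.85  0.15  0.07] spin 0.004
```

Emit:
drive_tool(moves=[{"jaw":0,"slide":[-1,0.1,0],"spin":0},{"jaw":0,"slide":[-2,0.1,0],"spin":0},{"jaw":0,"slide":[-2.5,0.1,0],"spin":0},{"jaw":0,"slide":[-2.7,0.1,0],"spin":0},{"jaw":0,"slide":[-2.85,0.1,0],"spin":0},{"jaw":0,"slide":[-2.85,0.1,0],"spin":0}])

```text
time_s: 52.55
ee_pos: [0.4982, 0.0206, 0.1055]
orientation: [0.405, 0.914, 0.001, -0.001]
contact_force: [-4.1, 7.9, 5.5]
finger_gap: 0.003
```

Emit:
drive_tool(moves=[{"jaw":0,"slide":[1,0,0],"spin":0},{"jaw":0,"slide":[2.5,0,0],"spin":0},{"jaw":0,"slide":[2.5,0,-5],"spin":0},{"jaw":0,"slide":[2.5,0,-10],"spin":0},{"jaw":0,"slide":[-2.5,-4,-15],"spin":0},{"jaw":0,"slide":[-7.5,-4,-15],"spin":0},{"jaw":0,"slide":[-12.5,-4,-15],"spin":0},{"jaw":0,"slide":[-17.5,-4,-15],"spin":0},{"jaw":0,"slide":[-22.5,-4,-15],"spin":0},{"jaw":0,"slide":[-27,-8,-15],"spin":0},{"jaw":0,"slide":[-27,-12,-15],"spin":0},{"jaw":0,"slide":[-27,-12,-15],"spin":0}])

```text
time_s: 53.75
ee_pos: [0.5896, -0.2646, 0.2537]
orientation: [0.407, 0.913, -0.0, -0.001]
contact_force: [-0.6, 0.2, 0.9]
finger_gap: 0.003
```

```bash
python3 - <<'E'
from h import *
st()
s=snap('top'); dial(s)
a=snap('scene')['color'][150:270,150:310,::-1]; b=s['color'][183:217,234:268,::-1]
f=lambda i,s: cv2.resize(np.clip(i.astype(float)*1.5,0,255).astype(np.uint8),s,interpolation=cv2.INTER_CUBIC)
a=cv2.resize(a,(429,322),interpolation=cv2.INTER_CUBIC)
im=np.zeros((368,798,3),np.uint8); im[:322,:429]=a; im[:,429:]=f(b,(369,368)); cv2.imwrite('pics/m10.png',im)
E
```

```text
t 53.75 ee [ 0.5896 -0.2646  0.2537] yaw 0.733 tilt 0.0018 F [-0.6  0.2  0.9] gap 0.003 q [-0.6   0.55  0.97 -0.    1.62 -1.34]
n 31 centre [251.08376422 203.9737332 ] dir [0.81582324 0.57830134] dial 2.9828134515362272
```

View pics/m10.png

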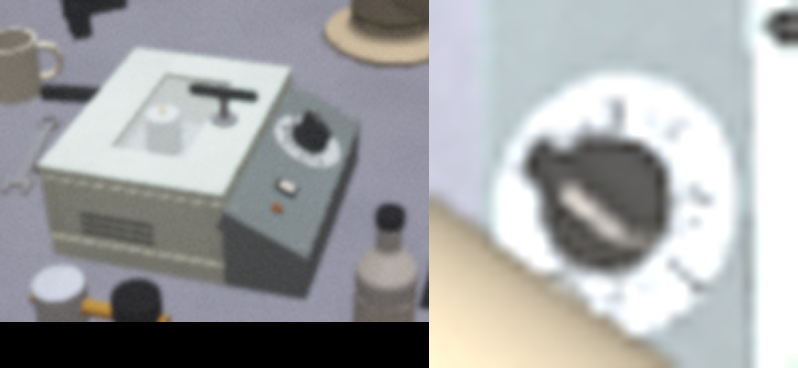

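```bash
python3 - <<'E'
from h import *
s=snap('top')
B=lambda x,y:((x-429)/10.84+234-.45,y/10.84+183-.45)
print(ang(s,B(565,190),B(635,245),.037),ang(s,B(533,158),B(645,248),.037))
g=np.mean([snap('top')['color'].astype(float).mean(2) for _ in range(4)],0)
print(np.round(g[198:208,244:256]).astype(int))
# ridge of the white line: per-column centroid
for I in(g,cv2.imread('pics/t9.png').astype(float).mean(2)):
    pts=[]
    for c in range(246,253):
        col=np.clip(I[199:208,c]-64,0,None); r=np.arange(199,208)
        k=int(np.argmax(col)); lo,hi=max(0,k-1),k+2
        w=col[lo:hi]; pts.append((c,(w*r[lo:hi]).sum()/w.sum(),w.sum()))
    p=np.array(pts); f=np.polyfit(p[:,0],p[:,1],1,w=np.sqrt(p[:,2])); print(np.round(p,2).tolist(),f[0])
    y=lambda x:np.polyval(f,x); print('dial',ang(s,(247,y(247)),(253,y(253)),.037))
# expected slopes
gr=np.array([.5015,-.005,.116])
for d in(2.9,3.0,3.1,3.2):
    t=np.pi*1.25-d; v=np.cos(t)*-DY+np.sin(t)*U; e=proj(s,[gr+.013*N,gr+.013*N+.023*v]); print(d,e.round(2).tolist(),(e[1]-e[0])[1]/(e[1]-e[0])[0])
E
```

```text
3.027622932147615 3.0380214402746875
[[ 57  60  58  56  57  60  61  62  62  61  57  76]
 [ 55  58  66  66  56  57  59  62  62  62  60  53]
 [ 70  55  99 108  63  56  57  59  62  62  61  57]
 [ 93  54 110 139 113  77  56  57  59  61  61  58]
 [ 94  54  54 108 140 114  77  56  57  59  60  56]
 [104  54  57  56  85 120 120  88  58  56  56  58]
 [143  72  57  58  56  86 123 117  79  74  68  86]
 [170  94  54  59  59  57  65  86  89  86  88 137]
 [181 136  89  55  58  58  57  55  52  70 125 164]
 [196 169 125  97  77  61  54  69  81 122 184 180]]
[[246.0, 206.71, 86.0], [247.0, 201.0, 163.67], [248.0, 201.81, 145.92], [249.0, 202.78, 129.33], [250.0, 203.53, 116.92], [251.0, 203.97, 98.42], [252.0, 204.62, 40.17]] 0.13871941258970483
dial 2.556786415548518
[[246.0, 206.71, 84.67], [247.0, 200.81, 139.0], [248.0, 201.84, 118.33], [249.0, 202.57, 131.67], [250.0, 203.07, 143.0], [251.0, 203.65, 65.33], [252.0, 207.0, 17.67]] 0.04440126499479764
dial 2.473598606398969
2.9 [[246.4, 200.0], [251.34, 202.85]] 0.5770954039446636
3.0 [[246.4, 200.0], [251.02, 203.41]] 0.7369764605330393
3.1 [[246.4, 200.0], [250.66, 203.93]] 0.9224430771121259
3.2 [[246.4, 200.0], [250.25, 204.41]] 1.144993038220904
```

```bash
python3 - <<'E'
from h import *
st(); go((.4794,.0399,.1055),.733)
E
```

```text
t 54.1 ee [ 0.5917 -0.2592  0.2551] yaw 0.739 tilt 0.0004 F [-0.2 -0.5  0.1] gap 0.006 q [-0.6   0.55  0.97  0.    1.63 -1.33]
slide [29.68 11.84 14.96] spin 0.006
```

Emit:
drive_tool(moves=[{"jaw":0,"slide":[29.7,11.8,0],"spin":0},{"jaw":0,"slide":[29.7,11.8,0],"spin":0},{"jaw":0,"slide":[29.7,11.8,0],"spin":0},{"jaw":0,"slide":[29.7,11.8,0],"spin":0},{"jaw":0,"slide":[29.7,11.8,0],"spin":0},{"jaw":0,"slide":[29.7,11.8,0],"spin":0},{"jaw":0,"slide":[29.7,11.8,0],"spin":0},{"jaw":0,"slide":[29.7,11.8,0],"spin":0},{"jaw":0,"slide":[29.7,11.8,5],"spin":0},{"jaw":0,"slide":[29.7,11.8,10],"spin":0},{"jaw":0,"slide":[29.7,11.8,15],"spin":0},{"jaw":0,"slide":[29.7,11.8,15],"spin":0},{"jaw":0,"slide":[29.7,11.8,15],"spin":0}])

```text
time_s: 55.4
ee_pos: [0.4798, 0.0379, 0.1057]
orientation: [0.405, 0.914, -0.0, -0.0]
contact_force: [0.2, 0.0, -0.1]
finger_gap: 0.006
```

Emit:
drive_tool(moves=[{"jaw":0,"slide":[-1,0.1,0],"spin":0},{"jaw":0,"slide":[-2,0.1,0],"spin":0},{"jaw":0,"slide":[-2.5,0.1,0],"spin":0},{"jaw":0,"slide":[-2.8,0.1,0],"spin":0},{"jaw":0,"slide":[-3,0.1,0],"spin":0},{"jaw":0,"slide":[-3.1,0.1,0],"spin":0},{"jaw":0,"slide":[-3.1,0.1,0],"spin":0},{"jaw":0,"slide":[-3.1,0.1,0],"spin":0}])

```text
time_s: 56.2
ee_pos: [0.4986, 0.0196, 0.1062]
orientation: [0.405, 0.914, 0.003, -0.003]
contact_force: [-11.6, 24.0, 16.7]
finger_gap: 0.006
```

Emit:
drive_tool(moves=[{"jaw":0,"slide":[1,0,0],"spin":0},{"jaw":0,"slide":[2.5,0,0],"spin":0},{"jaw":0,"slide":[2.5,0,-5],"spin":0},{"jaw":0,"slide":[2.5,0,-10],"spin":0},{"jaw":0,"slide":[-2.5,-4,-15],"spin":0},{"jaw":0,"slide":[-7.5,-4,-15],"spin":0},{"jaw":0,"slide":[-12.5,-4,-15],"spin":0},{"jaw":0,"slide":[-17.5,-4,-15],"spin":0},{"jaw":0,"slide":[-22.5,-4,-15],"spin":0},{"jaw":0,"slide":[-27,-8,-15],"spin":0},{"jaw":0,"slide":[-27,-12,-15],"spin":0},{"jaw":0,"slide":[-27,-12,-15],"spin":0}])

```text
time_s: 57.4
ee_pos: [0.5916, -0.269, 0.254]
orientation: [0.407, 0.913, -0.001, -0.001]
contact_force: [0.1, -0.0, -0.5]
finger_gap: 0.003
```

```bash
cat > d.py <<'E'
from h import *
ss=[snap('top') for _ in range(5)]; s=ss[0]; g=np.mean([x['color'].astype(float).mean(2) for x in ss],0)
print(np.round(g[198:208,244:256]).astype(int))
# fit: render the line start->end with gaussian blur, in pixels
from scipy.optimize import least_squares
ys,xs=np.mgrid[199:208,245:255]; I=g[199:208,245:255]; M=np.ones_like(I); M[I>145]=0
M[(xs<=246)&(ys>=203)]=0; M[(ys>=206)]=0; M[(xs>=254)]=0
def model(q):
    x0,y0,x1,y1,A,B,w=q; t=np.linspace(0,1,30)
    return B+A*sum(np.exp(-((xs-x0-(x1-x0)*k)**2+(ys-y0-(y1-y0)*k)**2)/2/w**2) for k in t)/30
r=least_squares(lambda q:((model(q)-I)*M).ravel(),[246.6,200.6,251,204.3,200,57,.7])
print(r.x.round(2),'cost',r.cost,'dial',ang(s,r.x[:2],r.x[2:4],.037))
E
python3 d.py; python3 -c "
from h import *
st()"
```

```text
[[ 56  60  59  56  57  60  61  62  62  61  56  76]
 [ 60  58  65  66  56  57  60  61  62  62  60  53]
 [ 95  54  98 108  64  55  56  59  62  63  61  59]
 [117  53 110 140 106  63  56  57  59  62  61  59]
 [ 93  53  54 108 139 106  64  56  57  59  60  57]
 [104  54  57  55 109 139 107  64  55  57  57  59]
 [144  73  57  58  55 110 128  88  81  72  57  88]
 [167  94  56  59  59  57  75  93  97  86  72 137]
 [148 118  83  57  58  58  56  54  57  74 126 164]
 [134 142 116  90  78  60  53  69  81 122 184 180]]
[246.05 200.09 250.91 204.78 348.44  59.25   0.64] cost 2079.6433599021952 dial 3.1201329233568207
t 57.65 ee [ 0.5936 -0.263   0.2552] yaw 0.738 tilt 0.0005 F [-0.5 -0.   0.4] gap 0.006 q [-0.6   0.55  0.96  0.    1.63 -1.34]
```

```bash
python3 - <<'E'
from h import *
a=snap('scene')['color'][110:290,120:420,::-1]; b=snap('top')['color'][183:217,234:268,::-1]
im=np.zeros((310,798,3),np.uint8); im[:294,:490]=cv2.resize(a,(490,294),interpolation=cv2.INTER_CUBIC); im[:308,490:]=cv2.resize(b,(308,308),interpolation=cv2.INTER_CUBIC); cv2.imwrite('pics/m11.png',im)
E
```

```text
(no output)
```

View pics/m11.png

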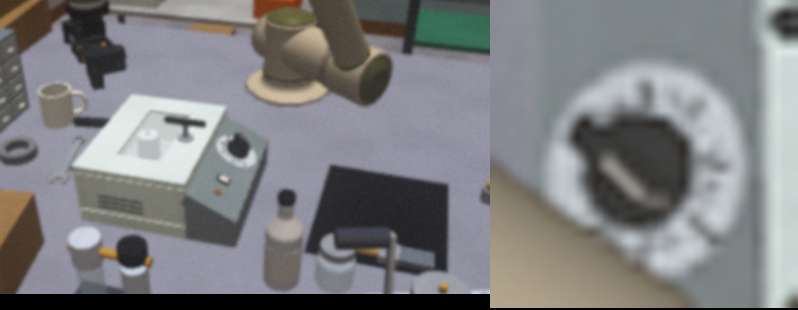

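```bash
python3 -c "
from station import ctrl
print(ctrl.finish_job())"
```

```text
the job is handed in; nothing more can be done
None
```

The job is handed in after about 58 s of the 210 s allowed. No verdict is reported, so the results below are from my own checks.

**What I did:**
1. I released the latch and opened the lid to about 1.7 rad.
2. I stood both pump barrels and both valve blocks in a spaced 2×2 grid on the chamber floor.
3. I shut the lid, turned the latch back to locked, and set the dial by gripping it and then nudging it with a fingertip.

**Last checks:**
- **Parts:** before I shut the lid, the pictures showed all four upright and apart. I could not see all of them once it was shut.
- **Lid and latch:** the lid looks flush, and the fingertip pressing it down read 139.8 mm against the 139 mm it should be. The handle bar stands square to the hinge line.
- **Dial:** it measures about 3.12 rad against the 3.142 target, within the 0.14 tolerance. The reading comes from a small patch of the overhead picture, so it is only good to a few hundredths of a radian. The printed 80 mark itself measured 3.19 by the same method.
- **Rest of the bench:** the bystanders in view look unmoved. The gripper is clear and reads close to zero force.

**What went wrong on the way:**
- My first lift pinched the handle over its stem and jammed at about 0.65 rad, with forces up to about 34 N. I regripped beside the stem and carried on.
- The dial's final nudge stopped short twice, at about 2.98 and then 3.02 rad, before the last push. That push pressed with about 30 N.
- One automatic dial reading gave 2.98 after the second nudge, and a line fit I tried gave about 2.5. Both were misled by the bright ring around the dial, so I replaced them with a better fit.

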